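Clear down the tube-labelling station

TASK

Clear down this labelling station. First take every roll of tape off the stand's posts and lay the rolls flat in the white storage tray, stacked no more than two high; only then use the scraper block to sweep all the orange chips off the white plate into the blue catch trough at its end - they are sharp, so never touch them with the fingers. Finally put the scraper back on its blue pad, standing on its rubber foot, centred and lined up with the pad, and leave the bottles and the tube rack where they are.

Things in the scene. Friction and masses are not known exactly. Their poses are not given: they have to be found in the camera images.
- station: fixed station, origin on the bench under its centre. White plate, flat top 50 mm high, covers x -105..105, y -70..190 mm of its frame. Aluminium rims 66 mm high (inner faces at x = -105 and 105) run along both long sides; the +y end is open. At y = -70 the plate drops into a blue catch trough: y -190..-70, floor 6 mm high, walls 66 mm high
- scraper: loose scraper block, 250 g, 70 mm high. Black rubber foot 30 (x) x 120 (y) x 26 mm high; on top of it a yellow upright grip rib 22 (x) x 80 (y) mm, from 26 to 70 mm high: pinch the rib across its 22 mm. Origin at the centre of the underside
- pad: fixed blue parking pad for the scraper, 70 (x) x 160 (y) x 4 mm, origin at the centre of its underside; at the start the scraper stands on it, its long side along the pad's y
- stand: fixed grey tape stand: base 260 (x) x 90 (y) x 12 mm, origin at the centre of its underside, with three upright steel posts of 22 mm diameter in a row along its x at -82, 0, +82 mm; they reach 72 mm above the bench
- tray: fixed white storage tray, 280 (x) x 150 (y) x 22 mm outside, walls 4 mm thick, origin at the centre of its underside. Inner floor 5 mm high; it has room for three rolls in a row along its x
- post0 (a point): top centre of the stand's post 0
- post1 (a point): top centre of the stand's post 1
- post2 (a point): top centre of the stand's post 2
- roll0: green roll of labelling tape on a cardboard core, 64 mm outer diameter, bore about 28 mm, 26 mm high, 70 g; origin at the centre of its underside, z along its axis; at the start on post 0, on the base of the stand
- roll1: yellow roll of labelling tape on a cardboard core, 64 mm outer diameter, bore about 28 mm, 26 mm high, 70 g; origin at the centre of its underside, z along its axis; at the start on post 1, on the base of the stand
- roll2: red roll of labelling tape on a cardboard core, 64 mm outer diameter, bore about 28 mm, 26 mm high, 70 g; origin at the centre of its underside, z along its axis; at the start on post 2, on the base of the stand
- roll3: blue roll of labelling tape on a cardboard core, 64 mm outer diameter, bore about 28 mm, 26 mm high, 70 g; origin at the centre of its underside, z along its axis; at the start on post 0, on top of roll0. May be absent
- roll4: grey roll of labelling tape on a cardboard core, 64 mm outer diameter, bore about 28 mm, 26 mm high, 70 g; origin at the centre of its underside, z along its axis; at the start on post 1, on top of roll1. May be absent
- roll5: black roll of labelling tape on a cardboard core, 64 mm outer diameter, bore about 28 mm, 26 mm high, 70 g; origin at the centre of its underside, z along its axis; at the start on post 2, on top of roll2. May be absent
- chip0: loose orange plastic chip (bit of a broken tube rack), 42 x 28 x 10 mm, 20 g, origin at the centre of its underside; starts flat on the plate. May be absent
- chip1: loose orange plastic chip (bit of a broken tube rack), 36 x 34 x 10 mm, 20 g, origin at the centre of its underside; starts flat on the plate. May be absent
- chip2: loose orange plastic chip (bit of a broken tube rack), 40 x 30 x 10 mm, 20 g, origin at the centre of its underside; starts flat on the plate. May be absent
- chip3: loose orange plastic chip (bit of a broken tube rack), 42 x 28 x 10 mm, 20 g, origin at the centre of its underside; starts flat on the plate. May be absent
- chip4: loose orange plastic chip (bit of a broken tube rack), 36 x 34 x 10 mm, 20 g, origin at the centre of its underside; starts flat on the plate. May be absent
- chip5: loose orange plastic chip (bit of a broken tube rack), 40 x 30 x 10 mm, 20 g, origin at the centre of its underside; starts flat on the plate. May be absent
- wash_bottle: white wash bottle, 64 mm diameter, 150 mm high, to be left alone; origin under its centre
- reagent: brown bottle with blue cap, 70 mm diameter, 140 mm high, to be left alone; origin under its centre
- tube_rack: orange rack with capped tubes, 100 x 160 x 90 mm, to be left alone; origin under its centre
Not all that is in view belongs to the job. Leave any purple look-alike of the scraper alone. Of the things that look like the roll2, the larger one is meant.

How it is judged:
By the outcome, as a careful person would: the job done as asked, in the order asked, and still so for the second after the job is handed in, with the robot touching nothing.
Of roll3, roll4, roll5 only 1 to 2 are there at a start; the rules pass over those that are not, and their reading is None.
Of chip0, chip1, chip2, chip3, chip4, chip5 only 3 to 6 are there at a start; the rules pass over those that are not, and their reading is None.
At some moment in a run one of chip0, chip1, chip2, chip3, chip4, chip5 may be knocked a few centimetres aside while the robot is not near it.
It also fails if it takes over 210 s, if anything falls off the work surface, if the arm or the gripper's body presses on something with over 40 N, if the wrist force passes 120 N, or if a joint passes its speed limit or range.

ROBOT

A 7-joint arm with a two-finger parallel gripper is mounted at the origin on the work surface. World frame = base frame: x ahead of the robot, y to its left, z up, the work surface at z = 0. Lengths are in m, angles in rad, forces in N, time in s.
With the tool pointing down it reaches from about 0.425 to 0.95 m from the base axis. Payload 4.7 kg.
Tool frame: the origin (TCP) lies midway between the tips of the shut fingers; the grasp point (between the pads) lies 19 mm behind it (env.tcp_to_grasp is the distance from the TCP to the grasp point, in m); y points along the fingers, z is the direction in which the jaws open and shut, and the axes are right-handed (so a half turn about y gives the same grasp; the last joint's range is limited). The gripper opens to 85 mm and grips with 20 to 120 N. Pads are 22 mm wide; open, the fingers measure 114 mm over their backs; the gripper's body (76 mm by 85 mm) begins 54 mm behind the grasp point. The pads swing forward as they close: fully open they stand 13 mm farther back than shut.
Start: joints at [-1.182, 0.469, -0.049, 1.532, 0.024, 1.141, -0.082], TCP at [0.274, 0.617, 0.231] pointing down, gripper open.
Joint ranges: [-2.59, 2.59], [-0.33, 1.99], [-1.39, 1.29], [0.1, 2.45], [-1.04, 4.18], [0.21, 1.99], [-2.66, 2.66]. Speed limits (rad/s): [2.57, 2.57, 3.14, 3.14, 3.14, 3.14, 3.14].

INTERFACE

Orientations are given as [roll, pitch, yaw] about the fixed x, y, z axes, in that order (R = Rz(yaw) Ry(pitch) Rx(roll)).
In Python, from bench import env gives the robot as it stands.
- The arm moves only by the shell command python3 -m inch 'ROWS'. ROWS is JSON, a list of rows, each a list of 3 entries, a list of its own where there are three numbers: the gripper's target within -1 to 1 (shut at 1, half-way at 0, fully open at -1), then the shift along the world's x, y, z in m, then the turn about the world's z in rad. In form: [[fingers, [dx, dy, dz], twist], ...]. A call has exactly 5 rows; each row is the pose to reach, as a shift and turn from the pose commanded when the call began; what a row does not reach only later rows make up. A row lasts 1/8 s, in which the tool goes at most 62.5 mm and 10.7 degrees, less where a joint would pass 70% of its speed; a pose out of reach is approached as far as the arm can. A call with a gripper value outside its range is refused whole. The fingers move at their own pace and stop on an object; the grip force is fixed at half the most. Time passes only in rows, so rows that repeat a pose let the fingers close, or fill a call up. It gives the time, the measured TCP pose, the force and the opening at its end, in the units of the state.
- env.sense(): the state, without advancing time (a new reading comes with each control period).
- env.camera(name): name is "scene" or "top" or "wrist"; returns a dict with "image" (384x512x3 uint8, red, green, blue), "depth" (384x512 float32, m along the optical axis (not along the pixel's ray), 0 where there is no reading), "mtx" (3x3 intrinsics, pixels), "position" and "rotation" of the camera in the world. Camera axes: x right, y up, looking along -z (the intrinsics and any distortion apply to the point x, -y, -z); pixel columns grow to the right and rows downward; lengths in m; the calibration is good to about 2 mm. A picture is of the moment at which its call begins.
- env.sign_off(): hands the job in, once; it reports no verdict.
The state is a dict: "t": time; "joint_positions": joint angles; "qvel": joint speeds; "joint_efforts": joint torques, N m; "ee_pos": TCP position; "ee_rot": TCP orientation; "ft_force": force on the tool from outside, world axes, zero at the start; "moment": the same for the moment, N m; "opening": opening from 0.0 (shut) to 1.0 (fully open).
Only numpy, scipy, OpenCV 4.12 (cv2) and the standard library are available. Lean on these libraries where they do the work, as an engineer would, in place of code of your own. Each camera call takes 0.05 s, during which the arm holds its last target.

## Working session

There is one attempt and no reset: what is moved stays moved. The work goes in short steps, Python scripts to look and compute and a shell command to move; the robot and the scene stay as the last step left them, time stands still between calls to the robot, and variables do not carry over. Pictures are saved under pics/ and viewed, and the job is handed in when it is done.

```bash
ls; mkdir -p pics; python3 - <<'E'
from bench import env
import cv2,numpy as np
s=env.sense();print(s['t'],s['ee_pos'],s['ee_rot'],s['opening'],env.tcp_to_grasp)
for n in ['scene','top','wrist']:
    c=env.camera(n);cv2.imwrite(f'pics/{n}0.png',c['image'][:,:,::-1]);print(n,c['mtx'].tolist(),c['position'],c['rotation'],{k for k in c})
    np.savez(f'{n}0.npz',**{k:v for k,v in c.items()})
E
```

```text
pics
0.0 [0.2736327  0.61640231 0.23025762] [-1.57275393e+00 -7.52517865e-05 -4.17746638e-01] 0.9984475642148423 0.0187
scene [[385.173114292895, 0.0, 254.7769147096227], [0.0, 385.173114292895, 193.98038482622795], [0.0, 0.0, 1.0]] [ 1.25688248 -0.19402884  0.89778988] [0.69803497 0.01500029 1.3533479 ] {'depth', 'image', 'position', 'rotation', 'mtx'}
top [[443.6212475920745, 0.0, 252.9861579488276], [0.0, 443.6212475920745, 186.77772056791588], [0.0, 0.0, 1.0]] [ 0.47179228 -0.0582095   1.30299373] [ 0.10377773  0.02280107 -1.57274636] {'depth', 'image', 'position', 'rotation', 'mtx'}
wrist [[289.9023223277417, 0.0, 250.6269404862731], [0.0, 289.9023223277417, 190.12447521797063], [0.0, 0.0, 1.0]] [0.2123128  0.64267606 0.37228012] [-0.26760709  0.00145406  1.15311358] {'depth', 'image', 'position', 'rotation', 'mtx'}
```

View pics/scene0.png

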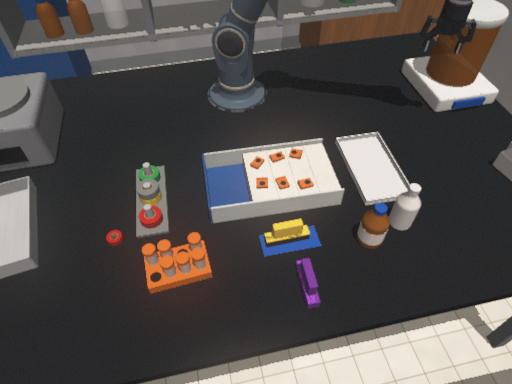

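View pics/top0.png

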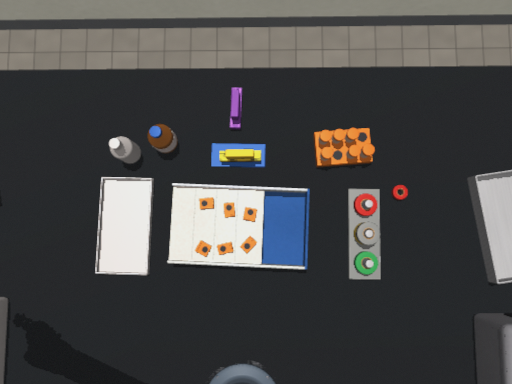

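View pics/wrist0.png

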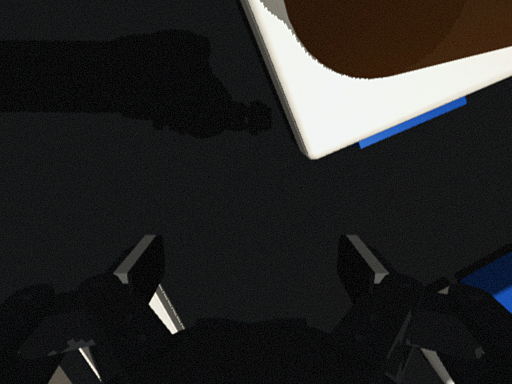

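```bash
cat > h.py <<'E'
import numpy as np,cv2
from scipy.spatial.transform import Rotation as R
def rot(c):
    return R.from_euler('xyz',c['rotation']).as_matrix()
def ray(c,uv):
    uv=np.atleast_2d(uv).astype(float);K=c['mtx']
    d=np.stack([(uv[:,0]-K[0,2])/K[0,0],-(uv[:,1]-K[1,2])/K[1,1],-np.ones(len(uv))],1)
    return d@rot(c).T
def onz(c,uv,z):
    d=ray(c,uv);o=c['position'];t=(z-o[2])/d[:,2]
    return o+d*t[:,None]
def cloud(c):
    h,w=c['depth'].shape;v,u=np.mgrid[:h,:w]
    d=ray(c,np.stack([u.ravel(),v.ravel()],1))
    return (c['position']+d*c['depth'].reshape(-1,1)).reshape(h,w,3)
def proj(c,p):
    p=(np.atleast_2d(p)-c['position'])@rot(c);K=c['mtx']
    return np.stack([K[0,0]*p[:,0]/-p[:,2]+K[0,2],K[1,1]*-p[:,1]/-p[:,2]+K[1,2]],1)
def tri(cs,uvs):
    A=np.zeros((3,3));b=np.zeros(3)
    for c,u in zip(cs,uvs):
        d=ray(c,u)[0];d/=np.linalg.norm(d);P=np.eye(3)-np.outer(d,d);A+=P;b+=P@c['position']
    return np.linalg.solve(A,b)
def big(c,s=2):
    return cv2.resize(c['image'][:,:,::-1],None,fx=s,fy=s,interpolation=cv2.INTER_CUBIC)
E
python3 - <<'E'
from h import *
L=lambda n:dict(np.load(n+'0.npz'))
t=L('top');s=L('scene')
for c,n in((t,'top'),(s,'scene')):
    P=cloud(c)
    m=(c['depth']>0)
    hsv=cv2.cvtColor(c['image'],cv2.COLOR_RGB2HSV)
    # bench check
    if n=='top':
        print('bench z',[P[y,x].round(4).tolist() for y,x in[(330,300),(110,180),(300,100),(180,440)]])
        for y,x in[(205,368),(205,360),(234,369),(243,362),(263,369),(270,360),(240,356),(155,240),(227,285),(250,210)]: print(x,y,P[y,x].round(4),c['image'][y,x])
    np.save(n+'P.npy',P)
def seg(c,lo,hi,minA=15):
    hsv=cv2.cvtColor(c['image'],cv2.COLOR_RGB2HSV)
    m=cv2.inRange(hsv,lo,hi)
    n,l,st,ce=cv2.connectedComponentsWithStats(m)
    return [(i,st[i].tolist(),ce[i].round(1).tolist()) for i in range(1,n) if st[i,4]>=minA]
print('yellow',seg(t,(22,150,100),(35,255,255)));print('yellow s',seg(s,(22,150,100),(35,255,255)))
print('blue',seg(t,(105,150,60),(125,255,255)));print('orange',seg(t,(5,180,120),(16,255,255)))
print('green',seg(t,(45,100,40),(80,255,255)));print('red',seg(t,(0,200,100),(4,255,255)));
cv2.imwrite('pics/crop1.png',cv2.resize(t['image'][120:300,310:430,::-1],None,fx=3.3,fy=3.3,interpolation=cv2.INTER_CUBIC))
cv2.imwrite('pics/crop2.png',cv2.resize(t['image'][120:290,85:325,::-1],None,fx=3.3,fy=3.3,interpolation=cv2.INTER_CUBIC))
cv2.imwrite('pics/crop3.png',cv2.resize(s['image'][130:310,90:350,::-1],None,fx=3,fy=3,interpolation=cv2.INTER_CUBIC))
E
```

```text
bench z [[0.1969, -0.1619, 0.0018], [0.8418, 0.1913, -0.0005], [0.2794, 0.4157, -0.0003], [0.6253, -0.5774, -0.0012]]
368 205 [ 0.548  -0.3479  0.073 ] [212 210 210]
360 205 [ 0.5504 -0.3339  0.0361] [212  90  66]
369 234 [ 0.4685 -0.3481  0.0739] [207 206 206]
362 243 [ 0.4436 -0.3324  0.0556] [87 85 77]
369 263 [ 0.3897 -0.3467  0.0703] [208 206 206]
360 270 [ 0.3682 -0.3289  0.0369] [ 67 172  93]
356 240 [ 0.4514 -0.3221  0.0261] [89 78 46]
240 155 [0.6896 0.0058 0.0751] [236 225  73]
285 227 [ 4.890e-01 -1.221e-01  3.000e-04] [ 54  98 163]
210 250 [0.4247 0.0908 0.0521] [205 201 186]
yellow [(1, [220, 150, 41, 11, 371], [239.6, 154.7])]
yellow s [(2, [142, 197, 18, 8, 46], [151.3, 201.0]), (3, [265, 219, 44, 24, 459], [287.1, 229.8])]
blue [(1, [150, 126, 11, 12, 102], [155.0, 131.6]), (2, [211, 143, 55, 24, 709], [236.2, 154.3]), (3, [262, 189, 48, 80, 3194], [285.5, 228.2])]
orange [(2, [314, 127, 61, 39, 1508], [343.6, 145.9]), (5, [201, 205, 13, 4, 20], [206.6, 206.4]), (8, [226, 211, 8, 6, 27], [230.0, 213.4]), (9, [244, 213, 12, 8, 41], [249.3, 217.1]), (10, [242, 237, 14, 15, 64], [249.2, 243.4]), (11, [196, 242, 15, 14, 79], [202.2, 248.1]), (12, [219, 243, 14, 11, 67], [226.9, 248.1])]
green [(1, [354, 252, 24, 23, 297], [365.3, 262.5])]
red [(1, [399, 186, 8, 12, 23], [404.0, 190.4])]
```

View pics/crop1.png

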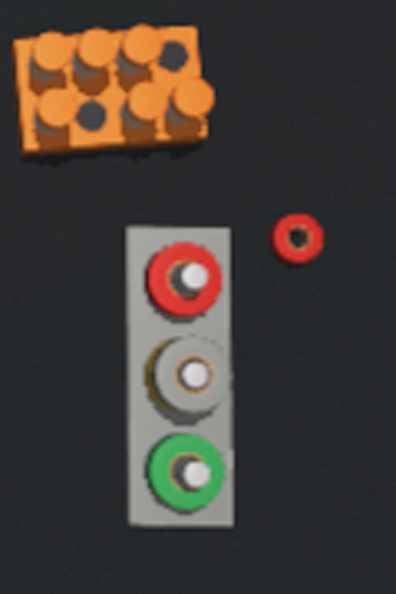

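View pics/crop2.png

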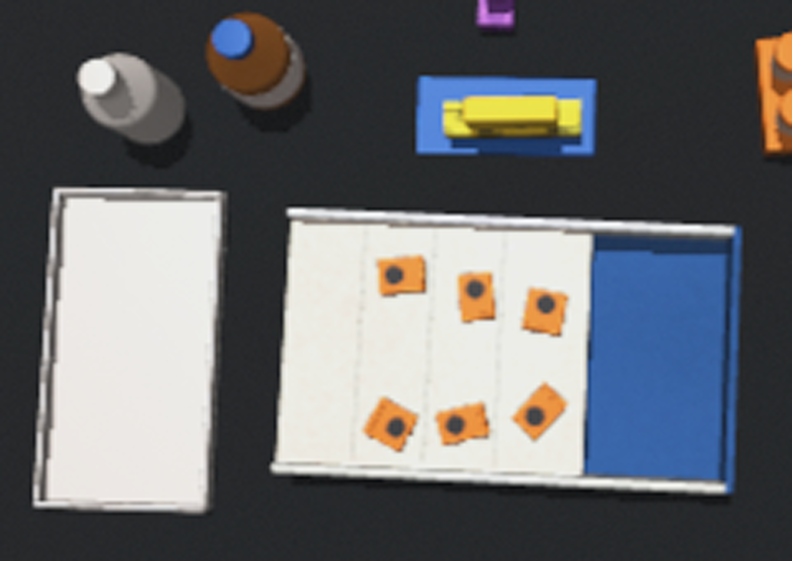

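View pics/crop3.png

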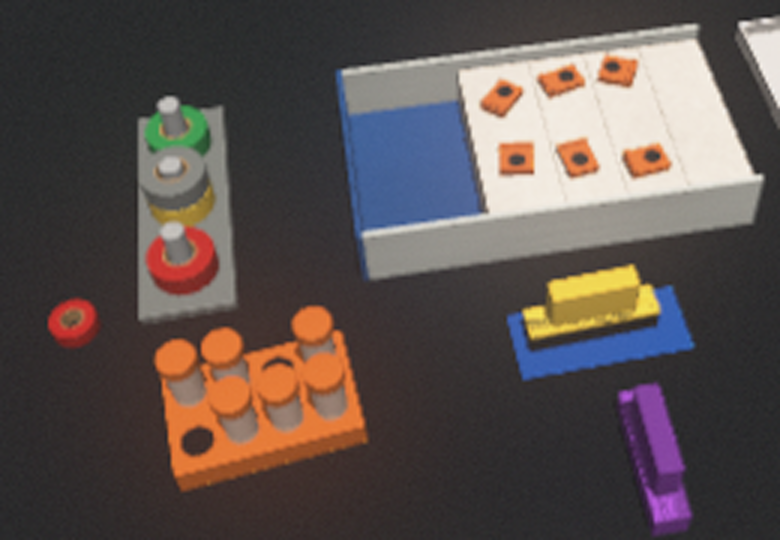

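```bash
cat > m.py <<'E'
from h import *
def comp(m,near):
    n,l,st,ce=cv2.connectedComponentsWithStats(m.astype(np.uint8))
    v=l[int(near[1]),int(near[0])]
    if v==0:
        i=[k for k in range(1,n) if st[k,4]>8]; v=min(i,key=lambda k:np.hypot(*(ce[k]-near)))
    return l==v
def rect(c,m,z):
    v,u=np.nonzero(m);p=onz(c,np.stack([u,v],1),z)[:,:2]
    r=cv2.minAreaRect((p*1000).astype(np.float32))
    return np.round(r[0],1),np.round(r[1],1),round(r[2],2)
E
python3 - <<'E'
from m import *
t=dict(np.load('top0.npz'));s=dict(np.load('scene0.npz'))
for c,nm in((t,'top'),(s,'scene')):
    hsv=cv2.cvtColor(c['image'],cv2.COLOR_RGB2HSV).astype(int);H,S,V=hsv[...,0],hsv[...,1],hsv[...,2]
    P=np.load(nm+'P.npy');Z=P[...,2];X=P[...,0];Y=P[...,1]
    print(nm)
    g=lambda p:tuple(proj(c,[p])[0])
    blue=(H>100)&(H<125)&(S>120)&(V>60)
    print('pad',rect(c,comp(blue,g((.69,.005,.004))),.004))
    print('trough',rect(c,comp(blue,g((.487,-.12,.006))),.006))
    w=(S<60)&(V>120)
    print('tray',rect(c,comp(w,g((.48,.37,.01))),.022))
    print('station white',rect(c,comp(w,g((.48,.12,.05))),.05))
    gr=(S<50)&(V>90)&(Z<.025)&(Z>.004)&(Y<-.25)&(Y>-.42)&(X>.3)&(X<.62)
    print('standbase',rect(c,gr,.012),gr.sum())
    yl=(H>20)&(H<36)&(S>110)&(V>90)&(Y>-.1)
    print('rib top',rect(c,yl&(Z>.06)&(X>.6),.07))
    print('foot top',rect(c,yl&(X>.6),.026))
    pt=(S<30)&(V>185)&(Y<-.25)&(Y>-.45)&(Z>.05)&(X>.3)&(X<.62)
    n,l,st,ce=cv2.connectedComponentsWithStats(pt.astype(np.uint8))
    for i in range(1,n):
        if st[i,4]>6: print('post',st[i].tolist(),onz(c,ce[i],.072)[0].round(4))
    og=(H<18)&(S>130)&(V>100)&(Z>.045)&(Z<.075)&(Y>-.12)&(Y<.2)&(X<.62)
    n,l,st,ce=cv2.connectedComponentsWithStats(og.astype(np.uint8))
    print('chips',[onz(c,ce[i],.06)[0,:2].round(3).tolist() for i in range(1,n) if st[i,4]>12])
    rk=(H<18)&(S>130)&(X>.58)&(Y<-.1)&(Y>-.45)&(Z>.03)
    print('rack ext',X[rk].min(),X[rk].max(),Y[rk].min(),Y[rk].max(),Z[rk].max())
    ob=(Z>.04)&(X>.55)&(X<.9)&(Y>.15)&(Y<.5)
    print('bottles ext',X[ob].min(),X[ob].max(),Y[ob].min(),Y[ob].max())
E
```

```text
top
pad (array([702.4,  15.8]), array([161. ,  72.1]), 89.62)
trough (array([ 488.2, -123.5]), array([131.6, 234.5]), 87.5)
tray (array([495.9, 346.4]), array([152.1, 281.3]), 88.29)
station white (array([494. ,  15.2]), array([383.7, 226.8]), 87.36)
standbase (array([ 472.3, -347.7]), array([ 88.6, 258. ]), 89.56) 1314
rib top (array([695.8,  10.2]), array([21.9, 77.1]), 2.86)
foot top (array([698.8,   8.4]), array([ 33.9, 117.4]), 1.38)
post [366, 200, 6, 7, 36] [ 0.5533 -0.3493  0.072 ]
post [366, 230, 6, 7, 33] [ 0.4709 -0.3478  0.072 ]
post [366, 260, 7, 7, 36] [ 0.3896 -0.3469  0.072 ]
chips [[0.556, 0.1], [0.536, 0.037], [0.523, -0.021], [0.441, -0.017], [0.43, 0.111], [0.431, 0.048]]
rack ext 0.5814876350583343 0.7750316374415668 -0.37013092171501666 -0.20721317197388844 0.0970289754612812
bottles ext 0.5510288991018074 0.7807470041705273 0.15009278163139889 0.36973433858784194
scene
pad (array([705.2,  11.8]), array([161.1,  71.6]), 89.15)
trough (array([ 431.6, -124.3]), array([123.1, 239.7]), 87.68)
tray (array([554.8, 351.8]), array([186.1, 398.8]), 86.86)
station white (array([503.2,  12.8]), array([387.1, 277.9]), 87.49)
standbase (array([ 473.6, -351.7]), array([ 89.9, 265. ]), 88.79) 811
rib top (array([700.1,   3.9]), array([30.8, 81.3]), 0.66)
foot top (array([683.9,   5.5]), array([ 59.1, 123.5]), 0.66)
post [144, 163, 5, 4, 15] [ 0.3896 -0.3514  0.072 ]
post [144, 183, 6, 4, 20] [ 0.4714 -0.3526  0.072 ]
post [144, 205, 7, 4, 22] [ 0.5536 -0.3544  0.072 ]
chips [[0.436, 0.105], [0.436, 0.043], [0.447, -0.022], [0.542, 0.032], [0.53, -0.025], [0.561, 0.095]]
rack ext 0.580136992020509 1.2568824802795833 -0.3764856224825209 -0.19402883686635036 0.8977898804627047
bottles ext 0.5500090076138103 0.7801226329787222 0.15005018305497453 0.3618627222410122
```

```bash
python3 -m inch '[[-1,[0.036,-0.05,0],0.084],[-1,[0.072,-0.1,0],0.168],[-1,[0.108,-0.15,0],0.252],[-1,[0.144,-0.2,0],0.336],[-1,[0.18,-0.25,0],0.418]]'; python3 - <<'E'
from bench import env
import cv2
s=env.sense();print({k:s[k] for k in('joint_positions','ee_pos','ee_rot','ft_force')})
c=env.camera('wrist');cv2.imwrite('pics/w1.png',c['image'][:,:,::-1])
E
```

```text
t: 0.78
ee_pos: [0.4547, 0.3651, 0.2312]
ee_rot: [-1.571, 0.0, 0.003]
ft_force: [0.4, 0.6, 0.6]
opening: 1.002
{'joint_positions': array([-0.70974644,  0.32024912, -0.04957639,  1.75697   ,  0.01782717,
        1.06486559,  0.80832066]), 'ee_pos': array([0.45474265, 0.36509218, 0.23122708]), 'ee_rot': array([-1.57083030e+00,  4.69796290e-05,  2.97139244e-03]), 'ft_force': array([0.3752851 , 0.61876472, 0.55053042])}
```

View pics/w1.png

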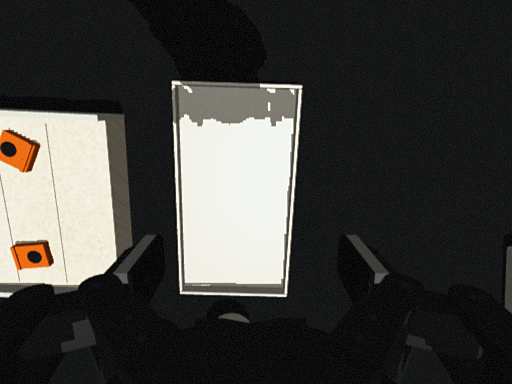

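```bash
python3 - <<'E'
from m import *
from bench import env
c=env.camera('wrist');np.savez('wt.npz',**c)
print(c['position'],c['rotation'])
hsv=cv2.cvtColor(c['image'],cv2.COLOR_RGB2HSV);S,V=hsv[...,1].astype(int),hsv[...,2].astype(int)
m=(V>70)&(S<90);m[:,:150]=0;m[:,320:]=0;m[300:]=0
m=comp(m,(235,180));v,u=np.nonzero(m);print(u.min(),u.max(),v.min(),v.max())
print(rect(c,m,.022)); 
# corner px by hand: outer top corners
for uv in[(172,82),(302,84),(288,296),(180,294)]: print(onz(c,uv,.022)[0].round(4))
P=cloud(c);print(P[200,235],P[290,200],P[200,60])
E
```

```text
[0.39390283 0.35564621 0.37285681] [-0.27145572  0.00647157  1.56200924]
180 311 74 291
(array([496.2, 343.9]), array([150.4, 280.2]), 88.37)
[0.363 0.264 0.022]
[0.3665 0.4121 0.022 ]
[0.6454 0.4034 0.022 ]
[0.6416 0.2525 0.022 ]
[0.39390283 0.35564621 0.37285681] [ 0.65108813  0.27590971 -0.00098148] [0.49415586 0.12928088 0.05013569]
```

```bash
python3 -m inch '[[-1,[0,-0.05,0],0],[-1,[0,-0.1,0],0],[-1,[0,-0.16,0],0],[-1,[0,-0.22,0],0],[-1,[0,-0.28,0],0]]';python3 -m inch '[[-1,[0,-0.06,0],0],[-1,[0,-0.12,0],0],[-1,[0,-0.18,0],0],[-1,[0,-0.24,0],0],[-1,[0,-0.3,0],0]]';python3 -m inch '[[-1,[0.005,-0.05,0],0],[-1,[0.01,-0.09,0],0],[-1,[0.017,-0.12,0],0],[-1,[0.017,-0.135,0],0],[-1,[0.017,-0.135,0],0]]'
python3 - <<'E'
from bench import env
import cv2,numpy as np
s=env.sense();print({k:s[k] for k in('joint_positions','ee_pos','ee_rot','ft_force')})
c=env.camera('wrist');cv2.imwrite('pics/w2.png',c['image'][:,:,::-1]);np.savez('ws.npz',**c)
E
```

```text
t: 1.5
ee_pos: [0.4535, 0.0852, 0.2314]
ee_rot: [-1.571, -0.0, 0.0]
ft_force: [1.1, -0.0, -0.9]
opening: 1.001
t: 2.12
ee_pos: [0.4537, -0.2145, 0.2314]
ee_rot: [-1.571, -0.001, 0.0]
ft_force: [0.6, 1.1, 0.7]
opening: 0.996
t: 2.75
ee_pos: [0.4703, -0.3482, 0.231]
ee_rot: [-1.57, 0.001, -0.001]
ft_force: [0.5, -0.0, -0.4]
opening: 1.002
{'joint_positions': array([ 0.2430543 ,  0.33490267,  0.41423943,  1.77305701, -0.15146738,
        1.06610783,  2.28007454]), 'ee_pos': array([ 0.47033758, -0.34822264,  0.23098693]), 'ee_rot': array([-1.57032496e+00,  1.00227461e-03, -1.17829398e-03]), 'ft_force': array([ 0.50731325, -0.03056086, -0.42763951])}
```

View pics/w2.png

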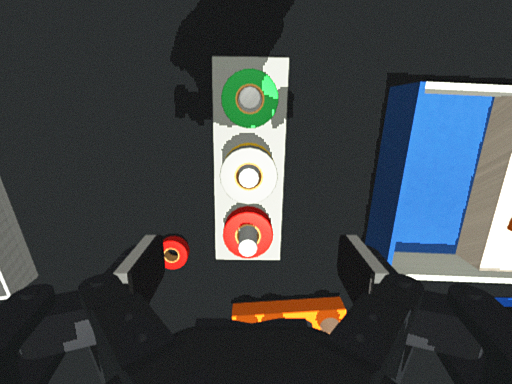

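```bash
python3 - <<'E'
from m import *
c=dict(np.load('ws.npz'))
for uv in [(250,97),(249,178),(248,248)]: print(onz(c,uv,.072)[0].round(4))
print('grey roll top centre',onz(c,(249,175.5),.064)[0].round(4),'green',onz(c,(250,98),.038)[0].round(4),'red',onz(c,(248,232.5),.038)[0].round(4))
print('small red',onz(c,(172,252),.02)[0].round(4))
hsv=cv2.cvtColor(c['image'],cv2.COLOR_RGB2HSV).astype(int);S,V=hsv[...,1],hsv[...,2]
E
```

```text
[ 0.39   -0.3498  0.072 ]
[ 0.4721 -0.351   0.072 ]
[ 0.5538 -0.3523  0.072 ]
grey roll top centre [ 0.4712 -0.351   0.064 ] green [ 0.3895 -0.3498  0.038 ] red [ 0.5496 -0.3526  0.038 ]
small red [ 0.5855 -0.4547  0.02  ]
```

```bash
python3 -m inch '[[-1,[0.001,-0.0015,-0.04],0],[-1,[0.001,-0.0015,-0.09],0],[-1,[0.001,-0.0015,-0.14],0],[-1,[0.001,-0.0015,-0.18],0],[-1,[0.001,-0.0015,-0.197],0]]'; python3 -m inch '[[-1,[0,0,0],0],[-0.3,[0,0,0],0],[1,[0,0,0],0],[1,[0,0,0],0],[1,[0,0,0],0]]'; python3 -m inch '[[1,[0,0,0],0],[1,[0,0,0],0],[1,[0,0,0.002],0],[1,[0,0,0.008],0],[1,[0,0,0.015],0]]'
```

```text
t: 3.42
ee_pos: [0.4712, -0.3469, 0.0324]
ee_rot: [-1.568, 0.003, 0.002]
ft_force: [0.1, -0.6, 0.2]
opening: 1.0
t: 4.05
ee_pos: [0.4732, -0.3502, 0.037]
ee_rot: [-1.572, -0.004, 0.0]
ft_force: [-1.1, 0.7, 5.3]
opening: 0.735
t: 4.68
ee_pos: [0.4719, -0.3496, 0.05]
ee_rot: [-1.571, -0.0, 0.0]
ft_force: [0.3, 0.2, -0.3]
opening: 0.741
```

```bash
python3 -m inch '[[1,[0,0,0.03],0],[1,[0,0,0.06],0],[1,[0,0,0.09],0],[1,[0,0,0.11],0],[1,[0,0,0.12],0]]'; python3 - <<'E'
from bench import env
import cv2,numpy as np
c=env.camera('wrist');cv2.imwrite('pics/w3.png',c['image'][:,:,::-1])
E
```

```text
t: 5.3
ee_pos: [0.4722, -0.3499, 0.1709]
ee_rot: [-1.572, -0.002, 0.0]
ft_force: [-0.5, -0.5, -0.6]
opening: 0.734
```

View pics/w3.png

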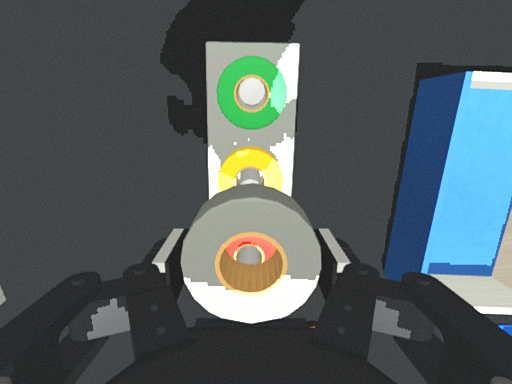

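```bash
python3 -m inch '[[1,[0.005,0.04,0.03],0],[1,[0.01,0.1,0.04],0],[1,[0.015,0.16,0.04],0],[1,[0.02,0.22,0.04],0],[1,[0.025,0.28,0.04],0]]';python3 -m inch '[[1,[0.01,0.06,0],0],[1,[0.02,0.12,0],0],[1,[0.03,0.18,0],0],[1,[0.04,0.24,0],0],[1,[0.05,0.29,0],0]]';python3 -m inch '[[1,[0.01,0.05,0],0],[1,[0.02,0.09,0],0],[1,[0.0376,0.122,0],0],[1,[0.0376,0.122,0],0],[1,[0.0376,0.122,-0.04],0]]'
```

```text
t: 5.98
ee_pos: [0.4963, -0.0675, 0.2088]
ee_rot: [-1.571, 0.001, 0.0]
ft_force: [1.5, -0.1, -1.0]
opening: 0.737
t: 6.6
ee_pos: [0.5463, 0.223, 0.2084]
ee_rot: [-1.571, 0.002, 0.002]
ft_force: [0.8, 0.1, -0.2]
opening: 0.737
t: 7.22
ee_pos: [0.5864, 0.3428, 0.1713]
ee_rot: [-1.568, -0.005, -0.0]
ft_force: [0.2, -0.2, -1.9]
opening: 0.732
```

```bash
python3 -m inch '[[1,[0,0,-0.04],0],[1,[0,0,-0.08],0],[1,[0,0,-0.12],0],[1,[0,0,-0.145],0],[1,[0,0,-0.155],0]]';python3 -m inch '[[1,[0,0,0],0],[1,[0,0,0],0],[1,[0,0,-0.003],0],[1,[0,0,-0.005],0],[1,[0,0,-0.005],0]]'
```

```text
t: 7.85
ee_pos: [0.5831, 0.3404, 0.0121]
ee_rot: [-1.574, 0.004, -0.001]
ft_force: [-0.6, 0.2, -0.9]
opening: 0.733
t: 8.48
ee_pos: [0.5844, 0.3425, 0.0093]
ee_rot: [-1.571, 0.0, 0.0]
ft_force: [0.1, -0.2, -0.1]
opening: 0.734
```

```bash
python3 -m inch '[[1,[0,0,-0.002],0],[1,[0,0,-0.004],0],[1,[0,0,-0.005],0],[1,[0,0,-0.005],0],[1,[0,0,-0.005],0]]'
```

```text
t: 9.1
ee_pos: [0.5845, 0.3425, 0.0044]
ee_rot: [-1.571, -0.0, 0.0]
ft_force: [0.1, -0.1, -1.4]
opening: 0.738
```

```bash
python3 -m inch '[[1,[0,0,-0.001],0],[1,[0,0,-0.002],0],[1,[0,0,-0.003],0],[1,[0,0,-0.004],0],[1,[0,0,-0.004],0]]'
```

```text
t: 9.72
ee_pos: [0.5845, 0.3425, 0.003]
ee_rot: [-1.571, 0.0, 0.0]
ft_force: [-4.9, -2.5, 14.5]
opening: 0.735
```

```bash
python3 -m inch '[[1,[0,0,0.003],0],[-1,[0,0,0.003],0],[-1,[0,0,0.003],0],[-1,[0,0,0.003],0],[-1,[0,0,0.003],0]]'; python3 -m inch '[[-1,[0,0,0.02],0],[-1,[0,0,0.06],0],[-1,[0,0,0.11],0],[-1,[0,0,0.17],0],[-1,[0,0,0.21],0]]'; python3 - <<'E'
from bench import env
import cv2,numpy as np
c=env.camera('top');cv2.imwrite('pics/t4.png',cv2.resize(c['image'][120:300,60:420,::-1],None,fx=2.2,fy=2.2))
E
```

```text
t: 10.35
ee_pos: [0.5844, 0.3424, 0.0031]
ee_rot: [-1.571, 0.0, 0.0]
ft_force: [0.4, -1.1, -0.6]
opening: 1.0
t: 10.98
ee_pos: [0.5854, 0.3428, 0.2185]
ee_rot: [-1.568, -0.005, -0.0]
ft_force: [0.5, 0.7, -0.9]
opening: 1.003
```

View pics/t4.png

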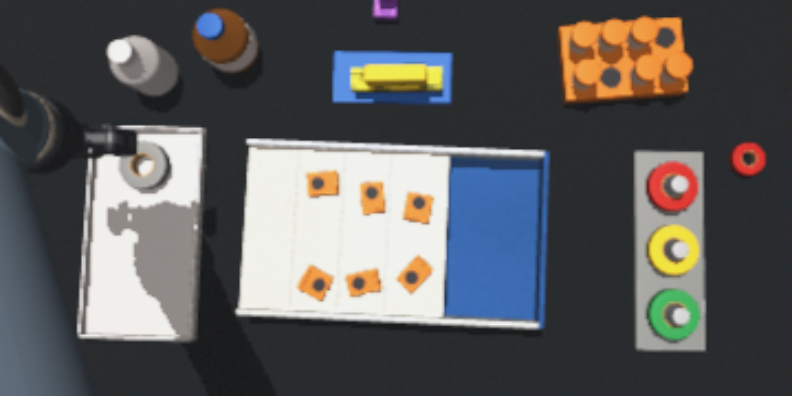

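```bash
python3 -m inch '[[-1,[-0.005,-0.04,0],0],[-1,[-0.01,-0.1,0],0],[-1,[-0.015,-0.16,0],0],[-1,[-0.02,-0.22,0],0],[-1,[-0.025,-0.28,0],0]]';python3 -m inch '[[-1,[-0.01,-0.06,0],0],[-1,[-0.02,-0.12,0],0],[-1,[-0.03,-0.18,0],0],[-1,[-0.04,-0.24,0],0],[-1,[-0.05,-0.29,0],0]]';python3 -m inch '[[-1,[-0.01,-0.05,0],0],[-1,[-0.02,-0.09,0],0],[-1,[-0.0375,-0.122,0],0],[-1,[-0.0375,-0.122,-0.01],0],[-1,[-0.0375,-0.122,-0.05],0]]';python3 -m inch '[[-1,[0,0,-0.04],0],[-1,[0,0,-0.08],0],[-1,[0,0,-0.12],0],[-1,[0,0,-0.145],0],[-1,[0,0,-0.145],0]]'
```

```text
t: 11.65
ee_pos: [0.5593, 0.0605, 0.2147]
ee_rot: [-1.57, -0.002, 0.0]
ft_force: [1.2, 0.4, -0.6]
opening: 1.004
t: 12.28
ee_pos: [0.5088, -0.2302, 0.2148]
ee_rot: [-1.571, -0.002, -0.001]
ft_force: [1.5, -0.7, 0.5]
opening: 0.999
t: 12.9
ee_pos: [0.4739, -0.3504, 0.1656]
ee_rot: [-1.573, -0.007, -0.0]
ft_force: [0.1, 0.1, -0.8]
opening: 1.004
t: 13.52
ee_pos: [0.4714, -0.3476, 0.017]
ee_rot: [-1.568, 0.003, 0.002]
ft_force: [-0.1, 0.5, 0.2]
opening: 1.004
```

```bash
python3 -m inch '[[-1,[0,0,-0.005],0],[-1,[0,0,-0.008],0],[-1,[0,0,-0.008],0],[-0.4,[0,0,-0.008],0],[-0.4,[0,0,-0.008],0]]'; python3 -m inch '[[1,[0,0,0],0],[1,[0,0,0],0],[1,[0,0,0],0],[1,[0,0,0],0],[1,[0,0,0],0]]'; python3 -m inch '[[1,[0,0,0.004],0],[1,[0,0,0.01],0],[1,[0,0,0.025],0],[1,[0,0,0.05],0],[1,[0,0,0.08],0]]'; python3 -m inch '[[1,[0,0,0.03],0],[1,[0,0,0.06],0],[1,[0,0,0.09],0],[1,[0,0,0.11],0],[1,[0,0,0.12],0]]'
```

```text
t: 14.15
ee_pos: [0.4724, -0.35, 0.0113]
ee_rot: [-1.571, -0.001, 0.0]
ft_force: [-0.5, 0.2, 5.3]
opening: 0.72
t: 14.78
ee_pos: [0.4724, -0.35, 0.0113]
ee_rot: [-1.571, -0.001, 0.0]
ft_force: [-0.1, 0.7, 4.5]
opening: 0.722
t: 15.4
ee_pos: [0.4717, -0.3494, 0.0916]
ee_rot: [-1.571, 0.0, 0.0]
ft_force: [-0.6, 0.5, -0.3]
opening: 0.723
t: 16.02
ee_pos: [0.4722, -0.3499, 0.2124]
ee_rot: [-1.572, -0.002, 0.0]
ft_force: [0.2, -0.9, -0.3]
opening: 0.719
```

```bash
python3 - <<'E'
from bench import env
import cv2,numpy as np
c=env.camera('wrist');cv2.imwrite('pics/w5.png',c['image'][:,:,::-1])
E
```

```text
(no output)
```

View pics/w5.png

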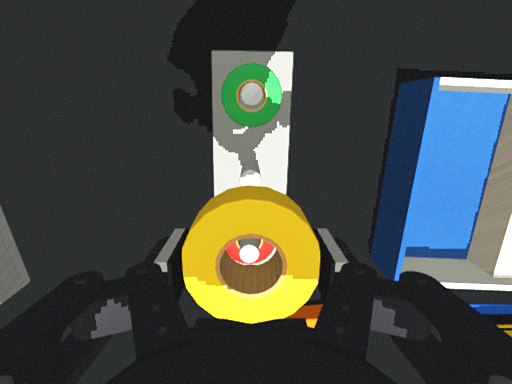

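```bash
python3 -m inch '[[1,[0.005,0.04,0],0],[1,[0.005,0.1,0],0],[1,[0.01,0.16,0],0],[1,[0.01,0.22,0],0],[1,[0.01,0.28,0],0]]';python3 -m inch '[[1,[0.01,0.06,0],0],[1,[0.01,0.12,0],0],[1,[0.01,0.18,0],0],[1,[0.01,0.24,0],0],[1,[0.01,0.29,0],0]]';python3 -m inch '[[1,[0.0045,0.05,0],0],[1,[0.0045,0.09,0],0],[1,[0.0045,0.125,0],0],[1,[0.0045,0.125,-0.03],0],[1,[0.0045,0.125,-0.07],0]]';python3 -m inch '[[1,[0,0,-0.04],0],[1,[0,0,-0.08],0],[1,[0,0,-0.11],0],[1,[0,0,-0.13],0],[1,[0,0,-0.13],0]]'
```

```text
t: 16.7
ee_pos: [0.4813, -0.0676, 0.2099]
ee_rot: [-1.571, 0.001, 0.0]
ft_force: [0.3, 0.1, -0.2]
opening: 0.721
t: 17.32
ee_pos: [0.4911, 0.2228, 0.2098]
ee_rot: [-1.571, 0.001, 0.002]
ft_force: [0.2, -0.4, -0.4]
opening: 0.717
t: 17.95
ee_pos: [0.4965, 0.3463, 0.1397]
ee_rot: [-1.57, -0.001, 0.001]
ft_force: [0.1, 0.1, -0.1]
opening: 0.719
t: 18.58
ee_pos: [0.4954, 0.3447, 0.0088]
ee_rot: [-1.573, 0.003, 0.0]
ft_force: [0.7, 0.5, -0.3]
opening: 0.717
```

```bash
python3 -m inch '[[1,[0,0,-0.002],0],[1,[0,0,-0.004],0],[1,[0,0,-0.005],0],[1,[0,0,-0.006],0],[1,[0,0,-0.006],0]]'; python3 -m inch '[[1,[0,0,0.001],0],[-1,[0,0,0.001],0],[-1,[0,0,0.001],0],[-1,[0,0,0.001],0],[-1,[0,0,0.001],0]]'; python3 -m inch '[[-1,[0,0,0.02],0],[-1,[0,0,0.06],0],[-1,[0,0,0.11],0],[-1,[0,0,0.17],0],[-1,[0,0,0.21],0]]'
```

```text
t: 19.2
ee_pos: [0.4965, 0.3455, 0.0044]
ee_rot: [-1.571, -0.0, 0.0]
ft_force: [0.2, -0.5, -1.3]
opening: 0.722
t: 19.82
ee_pos: [0.4965, 0.3455, 0.0054]
ee_rot: [-1.571, 0.0, 0.0]
ft_force: [0.5, -0.0, 0.2]
opening: 0.998
t: 20.45
ee_pos: [0.4972, 0.3459, 0.2202]
ee_rot: [-1.567, -0.004, 0.0]
ft_force: [0.6, 0.9, -0.0]
opening: 0.998
```

```bash
python3 -m inch '[[-1,[0.005,-0.04,0],0],[-1,[0.01,-0.1,0],0],[-1,[0.015,-0.16,0],0],[-1,[0.02,-0.22,0],0],[-1,[0.025,-0.28,0],0]]';python3 -m inch '[[-1,[0.01,-0.06,0],0],[-1,[0.02,-0.12,0],0],[-1,[0.03,-0.18,0],0],[-1,[0.03,-0.24,0],0],[-1,[0.03,-0.29,0],0]]';python3 -m inch '[[-1,[0.0025,-0.05,0],0],[-1,[0.0025,-0.09,0],0],[-1,[0.0025,-0.126,0],0],[-1,[0.0025,-0.126,-0.01],0],[-1,[0.0025,-0.126,-0.05],0]]';python3 -m inch '[[-1,[0,0,-0.04],0],[-1,[0,0,-0.08],0],[-1,[0,0,-0.12],0],[-1,[0,0,-0.145],0],[-1,[0,0,-0.145],0]]'
```

```text
t: 21.08
ee_pos: [0.5215, 0.0635, 0.217]
ee_rot: [-1.57, -0.002, 0.0]
ft_force: [0.6, -0.2, 1.5]
opening: 0.997
t: 21.7
ee_pos: [0.5512, -0.2272, 0.217]
ee_rot: [-1.571, -0.002, -0.001]
ft_force: [0.8, 0.1, 0.9]
opening: 1.003
t: 22.32
ee_pos: [0.5557, -0.3511, 0.1681]
ee_rot: [-1.573, -0.006, 0.0]
ft_force: [0.7, 0.1, -0.2]
opening: 0.999
t: 22.95
ee_pos: [0.5531, -0.3481, 0.0189]
ee_rot: [-1.568, 0.003, 0.002]
ft_force: [0.0, -0.6, 0.1]
opening: 0.998
```

```bash
python3 -m inch '[[-1,[0,0,-0.005],0],[-1,[0,0,-0.01],0],[-1,[0,0,-0.01],0],[-0.4,[0,0,-0.01],0],[-0.4,[0,0,-0.01],0]]'; python3 -m inch '[[1,[0,0,0],0],[1,[0,0,0],0],[1,[0,0,0],0],[1,[0,0,0],0],[1,[0,0,0],0]]'; python3 -m inch '[[1,[0,0,0.004],0],[1,[0,0,0.01],0],[1,[0,0,0.025],0],[1,[0,0,0.05],0],[1,[0,0,0.08],0]]'; python3 -m inch '[[1,[0,0,0.03],0],[1,[0,0,0.06],0],[1,[0,0,0.09],0],[1,[0,0,0.11],0],[1,[0,0,0.12],0]]'; python3 - <<'E'
from bench import env
import cv2,numpy as np
c=env.camera('wrist');cv2.imwrite('pics/w6.png',c['image'][:,:,::-1])
E
```

```text
t: 23.58
ee_pos: [0.5545, -0.351, 0.0116]
ee_rot: [-1.571, -0.001, -0.0]
ft_force: [-0.8, 1.3, 6.2]
opening: 0.736
t: 24.2
ee_pos: [0.5545, -0.3511, 0.0116]
ee_rot: [-1.571, -0.001, -0.0]
ft_force: [-0.9, -0.2, 5.3]
opening: 0.736
t: 24.82
ee_pos: [0.5538, -0.3504, 0.0915]
ee_rot: [-1.571, 0.0, 0.0]
ft_force: [-0.2, 0.2, -0.4]
opening: 0.738
t: 25.45
ee_pos: [0.5543, -0.3509, 0.2125]
ee_rot: [-1.572, -0.002, 0.0]
ft_force: [0.1, -0.5, -0.6]
opening: 0.732
```

View pics/w6.png

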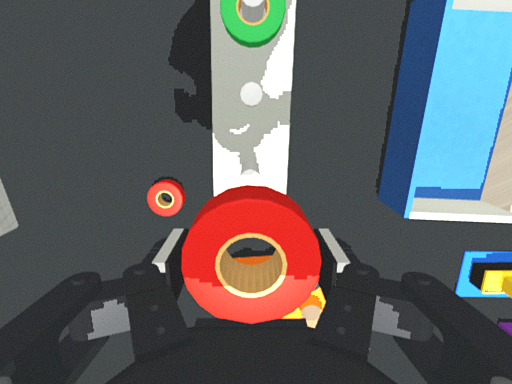

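```bash
python3 -m inch '[[1,[-0.005,0.04,0],0],[1,[-0.01,0.1,0],0],[1,[-0.02,0.16,0],0],[1,[-0.03,0.22,0],0],[1,[-0.04,0.28,0],0]]';python3 -m inch '[[1,[-0.01,0.06,0],0],[1,[-0.02,0.12,0],0],[1,[-0.03,0.18,0],0],[1,[-0.04,0.24,0],0],[1,[-0.06,0.29,0],0]]';python3 -m inch '[[1,[-0.02,0.05,0],0],[1,[-0.04,0.09,0],0],[1,[-0.0455,0.129,0],0],[1,[-0.0455,0.129,-0.03],0],[1,[-0.0455,0.129,-0.07],0]]';python3 -m inch '[[1,[0,0,-0.04],0],[1,[0,0,-0.08],0],[1,[0,0,-0.11],0],[1,[0,0,-0.13],0],[1,[0,0,-0.13],0]]'
```

```text
t: 26.12
ee_pos: [0.513, -0.0685, 0.2099]
ee_rot: [-1.571, 0.001, 0.0]
ft_force: [1.9, 0.6, -0.2]
opening: 0.734
t: 26.75
ee_pos: [0.4532, 0.2217, 0.21]
ee_rot: [-1.571, 0.0, 0.001]
ft_force: [0.5, -0.6, -1.1]
opening: 0.735
t: 27.38
ee_pos: [0.4085, 0.3494, 0.1398]
ee_rot: [-1.569, -0.001, 0.002]
ft_force: [-0.1, -0.7, -0.7]
opening: 0.73
t: 28.0
ee_pos: [0.4072, 0.3472, 0.0086]
ee_rot: [-1.574, 0.003, 0.0]
ft_force: [-0.5, -0.4, 0.3]
opening: 0.735
```

```bash
python3 -m inch '[[1,[0,0,-0.002],0],[1,[0,0,-0.004],0],[1,[0,0,-0.005],0],[1,[0,0,-0.006],0],[1,[0,0,-0.006],0]]'; python3 -m inch '[[1,[0,0,0.001],0],[-1,[0,0,0.001],0],[-1,[0,0,0.001],0],[-1,[0,0,0.001],0],[-1,[0,0,0.001],0]]'; python3 -m inch '[[-1,[0,0,0.02],0],[-1,[0,0,0.06],0],[-1,[0,0,0.11],0],[-1,[0,0,0.17],0],[-1,[0,0,0.21],0]]'
```

```text
t: 28.62
ee_pos: [0.4085, 0.3485, 0.0044]
ee_rot: [-1.571, -0.0, 0.0]
ft_force: [0.1, 0.4, -1.5]
opening: 0.735
t: 29.25
ee_pos: [0.4085, 0.3485, 0.0053]
ee_rot: [-1.571, -0.0, 0.0]
ft_force: [-0.3, -0.3, 0.2]
opening: 0.997
t: 29.88
ee_pos: [0.4089, 0.3489, 0.2183]
ee_rot: [-1.568, -0.002, 0.0]
ft_force: [0.7, 0.1, -0.1]
opening: 0.996
```

```bash
python3 -m inch '[[-1,[0.01,-0.04,0],0],[-1,[0.03,-0.09,0],0],[-1,[0.05,-0.15,0],0],[-1,[0.06,-0.21,0],0],[-1,[0.06,-0.27,0],0]]';python3 -m inch '[[-1,[0,-0.06,0],0],[-1,[0,-0.12,0],0],[-1,[0,-0.18,0],0],[-1,[-0.02,-0.235,0],0],[-1,[-0.04,-0.29,0],0]]';python3 -m inch '[[-1,[-0.02,-0.05,0],0],[-1,[-0.038,-0.1,0],0],[-1,[-0.038,-0.1375,0],0],[-1,[-0.038,-0.1375,-0.01],0],[-1,[-0.038,-0.1375,-0.05],0]]';python3 -m inch '[[-1,[0,0,-0.04],0],[-1,[0,0,-0.08],0],[-1,[0,0,-0.12],0],[-1,[0,0,-0.145],0],[-1,[0,0,-0.145],0]]'
```

```text
t: 30.5
ee_pos: [0.4689, 0.0762, 0.2155]
ee_rot: [-1.571, -0.001, -0.0]
ft_force: [0.5, -0.4, -0.6]
opening: 1.0
t: 31.12
ee_pos: [0.4277, -0.2132, 0.2154]
ee_rot: [-1.571, -0.0, 0.0]
ft_force: [0.8, -0.1, -0.3]
opening: 1.002
t: 31.75
ee_pos: [0.3919, -0.3496, 0.1661]
ee_rot: [-1.573, -0.004, 0.0]
ft_force: [0.8, 0.4, -0.0]
opening: 1.002
t: 32.38
ee_pos: [0.3894, -0.3467, 0.0185]
ee_rot: [-1.567, 0.004, 0.002]
ft_force: [-0.6, -0.7, 0.3]
opening: 1.002
```

```bash
python3 -m inch '[[-1,[0,0,-0.005],0],[-1,[0,0,-0.01],0],[-1,[0,0,-0.01],0],[-0.4,[0,0,-0.01],0],[-0.4,[0,0,-0.01],0]]'; python3 -m inch '[[1,[0,0,0],0],[1,[0,0,0],0],[1,[0,0,0],0],[1,[0,0,0],0],[1,[0,0,0],0]]'; python3 -m inch '[[1,[0,0,0.004],0],[1,[0,0,0.01],0],[1,[0,0,0.025],0],[1,[0,0,0.05],0],[1,[0,0,0.08],0]]'; python3 -m inch '[[1,[0,0,0.03],0],[1,[0,0,0.06],0],[1,[0,0,0.09],0],[1,[0,0,0.11],0],[1,[0,0,0.12],0]]'; python3 - <<'E'
from bench import env
import cv2,numpy as np
c=env.camera('wrist');cv2.imwrite('pics/w7.png',c['image'][:,:,::-1])
c=env.camera('top');cv2.imwrite('pics/t7.png',cv2.resize(c['image'][120:300,60:420,::-1],None,fx=2.2,fy=2.2));np.savez('t7.npz',**c)
E
```

```text
t: 33.0
ee_pos: [0.3907, -0.3493, 0.0114]
ee_rot: [-1.571, -0.001, -0.0]
ft_force: [-1.5, 1.7, 7.8]
opening: 0.726
t: 33.62
ee_pos: [0.3907, -0.3493, 0.0114]
ee_rot: [-1.571, -0.001, -0.0]
ft_force: [-0.6, 0.9, 8.2]
opening: 0.728
t: 34.25
ee_pos: [0.3902, -0.3489, 0.0916]
ee_rot: [-1.571, 0.0, 0.0]
ft_force: [-0.1, -0.3, 0.1]
opening: 0.722
t: 34.88
ee_pos: [0.3906, -0.3494, 0.2121]
ee_rot: [-1.572, -0.002, 0.0]
ft_force: [0.7, -0.4, -1.5]
opening: 0.725
```

View pics/w7.png

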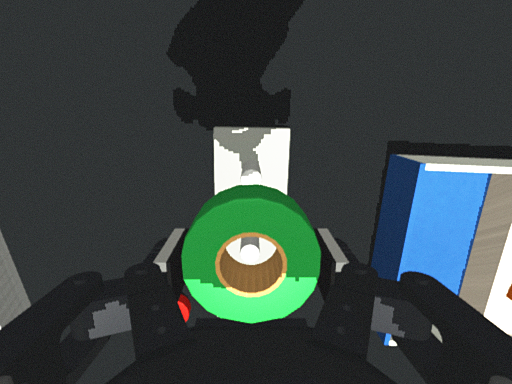

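View pics/t7.png

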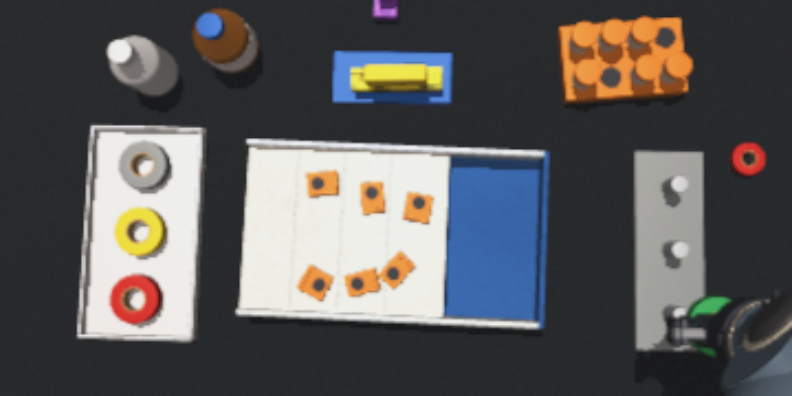

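```bash
python3 -m inch '[[1,[0.02,0.04,0],0],[1,[0.05,0.09,0],0],[1,[0.08,0.14,0],0],[1,[0.1,0.19,0],0],[1,[0.106,0.25,0],0]]';python3 -m inch '[[1,[0,0.06,0],0],[1,[0,0.12,0],0],[1,[0,0.18,0],0],[1,[0,0.24,0],0],[1,[0,0.3,0],0]]';python3 -m inch '[[1,[0,0.05,0],0],[1,[0,0.1,0],0],[1,[0,0.1445,0],0],[1,[0,0.1445,-0.03],0],[1,[0,0.1445,-0.06],0]]';python3 -m inch '[[1,[0,0,-0.04],0],[1,[0,0,-0.08],0],[1,[0,0,-0.105],0],[1,[0,0,-0.115],0],[1,[0,0,-0.115],0]]'; python3 -m inch '[[1,[0,0,-0.002],0],[1,[0,0,-0.003],0],[1,[0,0,-0.004],0],[1,[0,0,-0.005],0],[1,[0,0,-0.005],0]]'
```

```text
t: 35.6
ee_pos: [0.4969, -0.0976, 0.2094]
ee_rot: [-1.571, 0.001, -0.001]
ft_force: [-0.5, 0.9, -0.0]
opening: 0.725
t: 36.22
ee_pos: [0.4957, 0.2025, 0.2094]
ee_rot: [-1.572, 0.001, 0.0]
ft_force: [-0.3, -0.3, -0.4]
opening: 0.731
t: 36.85
ee_pos: [0.4957, 0.3459, 0.1484]
ee_rot: [-1.572, 0.001, 0.002]
ft_force: [-0.2, -0.8, -1.4]
opening: 0.729
t: 37.48
ee_pos: [0.496, 0.3451, 0.0346]
ee_rot: [-1.572, 0.001, 0.0]
ft_force: [0.7, 0.4, -0.3]
opening: 0.725
t: 38.1
ee_pos: [0.4964, 0.3455, 0.0304]
ee_rot: [-1.571, 0.0, 0.0]
ft_force: [0.4, 1.1, -0.5]
opening: 0.723
```

```bash
python3 -m inch '[[1,[0,0,0],0],[-1,[0,0,0],0],[-1,[0,0,0],0],[-1,[0,0,0],0],[-1,[0,0,0],0]]'; python3 -m inch '[[-1,[0,0,0.02],0],[-1,[0,0,0.06],0],[-1,[0,0,0.1],0],[-1,[0,0,0.14],0],[-1,[0,0,0.18],0]]'; python3 -m inch '[[-1,[0,-0.05,0],0],[-1,[0,-0.1,0],0],[-1,[0,-0.15,0],0],[-1,[0,-0.2,0],0],[-1,[0,-0.25,0],0]]'; python3 - <<'E'
from bench import env
import cv2,numpy as np
for n in('top','scene','wrist'):
    c=env.camera(n);np.savez(n+'8.npz',**c);cv2.imwrite(f'pics/{n}8.png',c['image'][:,:,::-1])
E
```

```text
t: 38.72
ee_pos: [0.4965, 0.3455, 0.0304]
ee_rot: [-1.571, -0.0, 0.0]
ft_force: [-1.0, 0.8, 0.3]
opening: 1.0
t: 39.35
ee_pos: [0.4965, 0.3454, 0.2134]
ee_rot: [-1.57, -0.001, 0.0]
ft_force: [1.2, 0.0, -0.3]
opening: 0.999
t: 39.98
ee_pos: [0.4965, 0.0939, 0.212]
ee_rot: [-1.57, -0.002, 0.0]
ft_force: [1.3, -0.1, 0.4]
opening: 1.004
```

View pics/scene8.png

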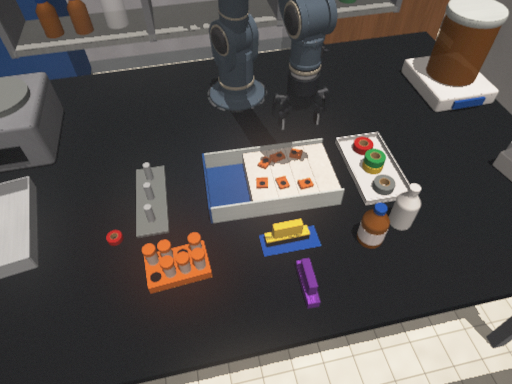

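View pics/wrist8.png

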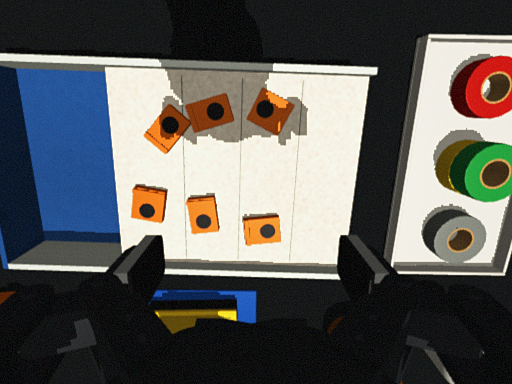

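```bash
python3 - <<'E'
from h import *
c=dict(np.load('wrist8.npz'))
cv2.imwrite('pics/w8b.png',cv2.resize(c['image'][30:300,0:400,::-1],None,fx=2,fy=2,interpolation=cv2.INTER_CUBIC))
t=dict(np.load('top8.npz'));cv2.imwrite('pics/t8b.png',cv2.resize(t['image'][135:280,160:320,::-1],None,fx=4.0,fy=4.0,interpolation=cv2.INTER_CUBIC))
E
```

```text
(no output)
```

View pics/w8b.png

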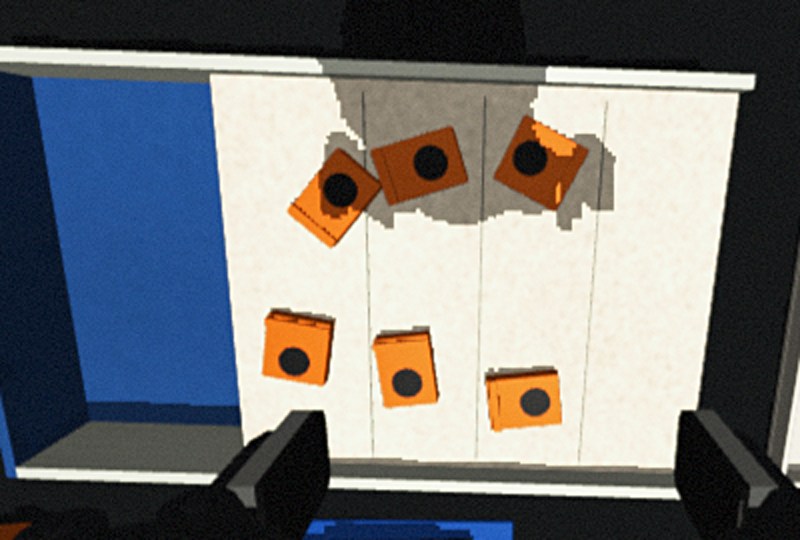

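View pics/t8b.png

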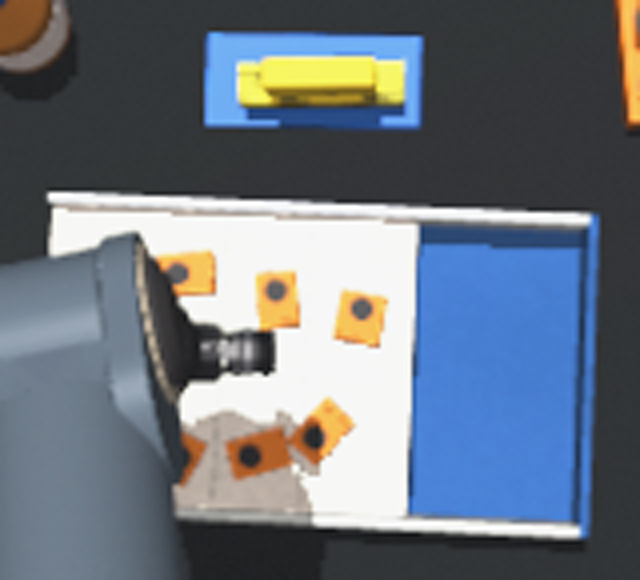

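```bash
python3 - <<'E'
from h import *
c=dict(np.load('wrist8.npz'));t=dict(np.load('top8.npz'));t0=dict(np.load('top0.npz'))
W=lambda a,z:onz(c,(a[0]/2,a[1]/2+30),z)[0].round(4)
T=lambda a,z:onz(t,(a[0]/4+160,a[1]/4+135),z)[0].round(4)
print('W trough edge',W((211,74),.05),W((243,445),.05))
print('W y end',W((738,92),.05),W((703,410),.05))
print('W near rim top outer',W((20,46),.066),W((755,73),.066),'inner',W((20,64),.066),W((755,89),.066))
print('W far rim inner',W((75,466),.066),W((600,483),.066),'outer',W((75,478),.066),W((600,496),.066))
print('T trough edge',T((418,226),.05),T((410,514),.05))
print('T far rim', T((50,194),.066),T((596,214),.066),'in',T((50,206),.066),T((590,226),.066))
print('T near rim', T((350,521),.066),T((582,528),.066),'out',T((350,530),.066),T((580,538),.066))
print('T pad',[T(a,.004) for a in[(206,32),(422,37),(421,128),(205,126)]])
print('T rib top',[T(a,.070) for a in[(262,57),(375,57),(375,87),(262,87)]])
E
```

```text
W trough edge [ 0.3873 -0.0527  0.05  ] [ 0.5865 -0.0626  0.05  ]
W y end [0.3981 0.2046 0.05  ] [0.5669 0.2014 0.05  ]
W near rim top outer [ 0.3768 -0.1307  0.066 ] [0.3916 0.2055 0.066 ] inner [ 0.3844 -0.1324  0.066 ] [0.3985 0.2062 0.066 ]
W far rim inner [ 0.5901 -0.1494  0.066 ] [0.6033 0.1417 0.066 ] outer [ 0.5976 -0.151   0.066 ] [0.6116 0.142  0.066 ]
T trough edge [ 0.5888 -0.0625  0.05  ] [ 0.3871 -0.056   0.05  ]
T far rim [0.611  0.1966 0.066 ] [ 0.5952 -0.1868  0.066 ] in [0.6025 0.1965 0.066 ] [ 0.5868 -0.1825  0.066 ]
T near rim [ 0.3835 -0.0147  0.066 ] [ 0.3787 -0.174   0.066 ] out [ 0.3774 -0.0147  0.066 ] [ 0.3719 -0.1725  0.066 ]
T pad [array([0.739 , 0.0946, 0.004 ]), array([ 0.7341, -0.0663,  0.004 ]), array([ 0.6658, -0.0652,  0.004 ]), array([0.6682, 0.0948, 0.004 ])]
T rib top [array([0.7072, 0.0471, 0.07  ]), array([ 0.7067, -0.0327,  0.07  ]), array([ 0.6853, -0.0327,  0.07  ]), array([0.6857, 0.047 , 0.07  ])]
```

```bash
python3 -m inch '[[-1,[0.04,-0.03,0],-0.17],[-1,[0.08,-0.06,0],-0.34],[-1,[0.12,-0.09,0],-0.51],[-1,[0.16,-0.12,0],-0.68],[-1,[0.18,-0.14,0],-0.85]]'; python3 -m inch '[[-1,[0.01,-0.02,0],-0.17],[-1,[0.02,-0.03,0],-0.34],[-1,[0.02,-0.045,0],-0.51],[-1,[0.02,-0.045,0],-0.721],[-1,[0.02,-0.045,0],-0.721]]'; python3 -m inch '[[-1,[0,0,0],0],[-1,[0,0,0],0],[-1,[0,0,0],0],[-1,[0,0,0],0],[-1,[0,0,0],0]]'; python3 - <<'E'
from bench import env
import cv2,numpy as np
for n in('top','wrist'):
    c=env.camera(n);np.savez(n+'9.npz',**c);cv2.imwrite(f'pics/{n}9.png',c['image'][:,:,::-1])
print(env.sense()['joint_positions'])
E
```

```text
t: 40.75
ee_pos: [0.6786, -0.0443, 0.2109]
ee_rot: [-1.57, -0.001, -0.854]
ft_force: [1.2, 0.9, -1.2]
opening: 1.006
t: 41.38
ee_pos: [0.697, -0.0876, 0.2107]
ee_rot: [-1.57, 0.001, -1.568]
ft_force: [0.0, -0.1, 0.1]
opening: 0.998
t: 42.0
ee_pos: [0.6964, -0.0896, 0.2104]
ee_rot: [-1.571, 0.0, -1.571]
ft_force: [0.5, 0.0, -0.8]
opening: 1.0
[-0.33181397  0.5881961   0.62434751  1.51318984 -0.3620988   1.15758592
  0.35910414]
```

View pics/wrist9.png

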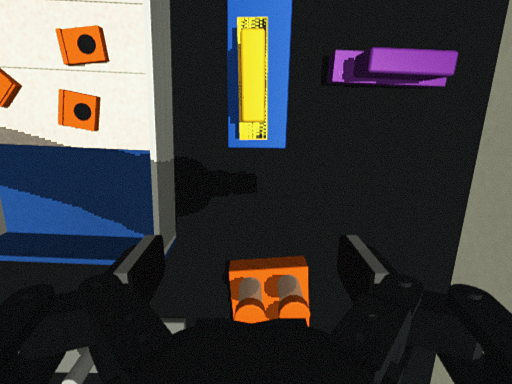

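View pics/top9.png

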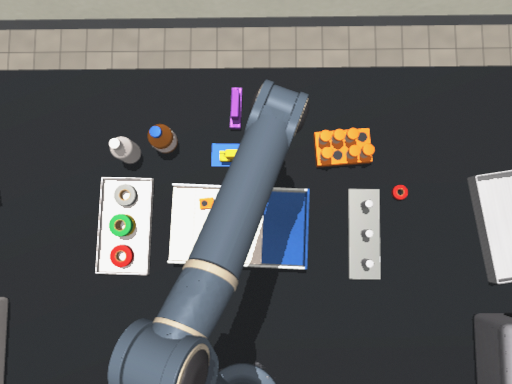

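```bash
python3 -m inch '[[-1,[0,-0.02,0],0],[-1,[0,-0.04,0],0],[-1,[0,-0.06,0],0],[-1,[0,-0.06,0],0],[-1,[0,-0.06,0],0]]'; python3 - <<'E'
from bench import env
from m import *
c=env.camera('wrist');np.savez('wrist10.npz',**c);cv2.imwrite('pics/wrist10.png',cv2.resize(c['image'][0:260,150:410,::-1],None,fx=3,fy=3)[:600])
hsv=cv2.cvtColor(c['image'],cv2.COLOR_RGB2HSV).astype(int);H,S,V=hsv[...,0],hsv[...,1],hsv[...,2]
b=(H>100)&(H<125)&(S>120)&(V>60);y=(H>18)&(H<38)&(S>100)&(V>90)
b[:,:190]=0;b[:,330:]=0;m=comp(b|y,proj(c,[(.70,.0,.03)])[0])
v,u=np.nonzero(m&b);print(u.min(),u.max(),v.min(),v.max())
print('pad',rect(c,m&b,.004))
P=cloud(c);print(np.percentile(P[...,2][m&y],[1,10,50,90,99]))
print('foot',rect(c,comp(y,proj(c,[(.697,.008,.07)])[0]),.026))
r=m&y&(P[...,2]>.06);print('rib',rect(c,r,.07),r.sum())
E
```

```text
t: 42.72
ee_pos: [0.6965, -0.1492, 0.2102]
ee_rot: [-1.571, 0.001, -1.571]
ft_force: [1.0, -0.3, 0.1]
opening: 0.997
226 291 0 96
pad (array([703.9, -18.5]), array([97.1, 70.1]), 89.18)
[0.02803823 0.02919549 0.0727592  0.07410189 0.07521402]
foot (array([698.1, -15.8]), array([30.5, 76.5]), 0.34)
rib (array([698.6, -19.8]), array([22.3, 56. ]), 0.76) 1351
```

View pics/wrist10.png

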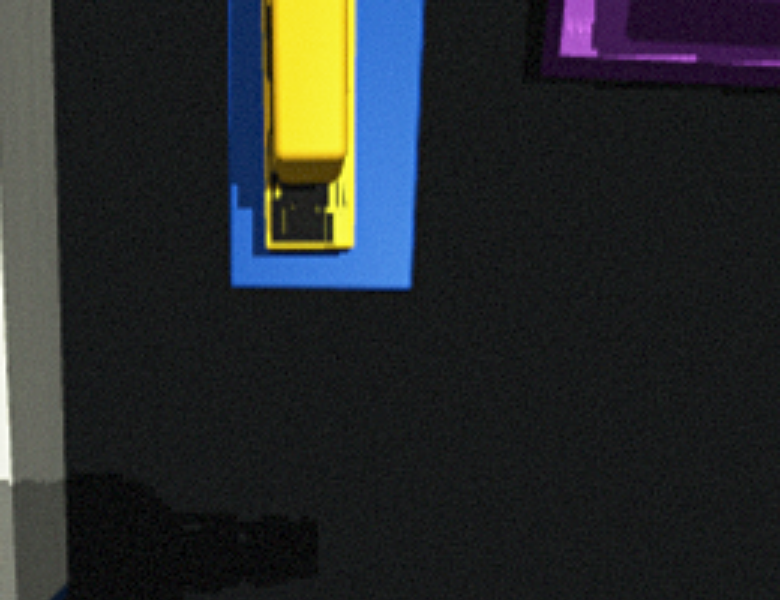

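```bash
python3 -m inch '[[-1,[0,0.04,0],0],[-1,[0,0.08,0],0],[-1,[0,0.11,0],0],[-1,[0,0.11,0],0],[-1,[0,0.11,0],0]]'; python3 - <<'E'
from bench import env
from m import *
c=env.camera('wrist');np.savez('wrist11.npz',**c);cv2.imwrite('pics/wrist11.png',cv2.resize(c['image'][0:260,150:410,::-1],None,fx=3,fy=3)[:600])
hsv=cv2.cvtColor(c['image'],cv2.COLOR_RGB2HSV).astype(int);H,S,V=hsv[...,0],hsv[...,1],hsv[...,2]
b=(H>100)&(H<125)&(S>120)&(V>60);y=(H>18)&(H<38)&(S>100)&(V>90)
b[:,:190]=0;b[:,330:]=0;m=comp(b|y,proj(c,[(.70,.0,.03)])[0])
v,u=np.nonzero(m&b);print(u.min(),u.max(),v.min(),v.max())
print('pad',rect(c,m&b,.004))
P=cloud(c)
print('foot',rect(c,m&y,.026))
r=m&y&(P[...,2]>.06);print('rib',rect(c,r,.07),r.sum())
t=dict(np.load('top0.npz'));
E
```

```text
t: 43.4
ee_pos: [0.6964, -0.04, 0.2104]
ee_rot: [-1.571, -0.001, -1.571]
ft_force: [0.1, -0.4, -0.9]
opening: 0.996
228 291 47 187
pad (array([704.4,  13.5]), array([159.2,  70.1]), 89.15)
foot (array([697.9,   5.9]), array([ 30.4, 120.2]), 0.82)
rib (array([698.8,   8.7]), array([23.9, 89.5]), 0.82) 1986
```

View pics/wrist11.png

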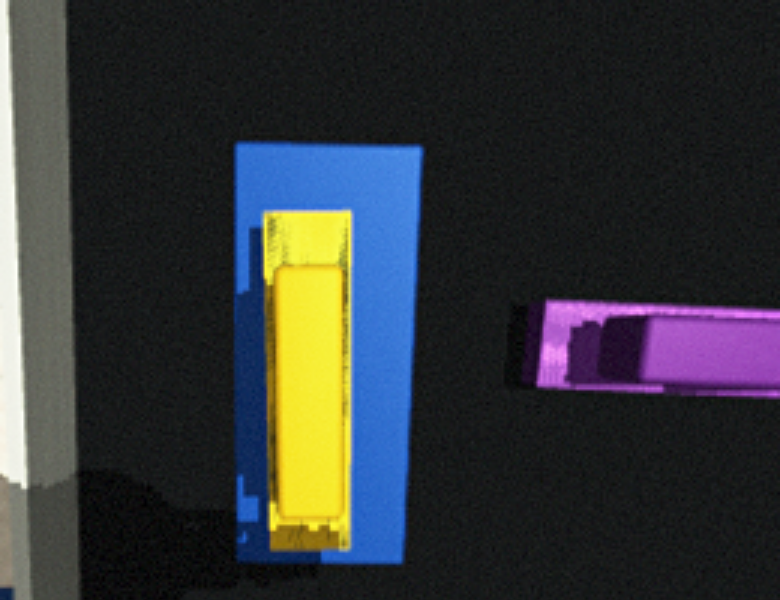

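```bash
python3 -m inch '[[0,[0.0015,0.02,0],0.014],[0,[0.0015,0.046,0],0.014],[0,[0.0015,0.046,-0.03],0.014],[0,[0.0015,0.046,-0.08],0.014],[0,[0.0015,0.046,-0.12],0.014]]';python3 -m inch '[[0,[0,0,-0.025],0],[0,[0,0,-0.04],0],[0,[0,0,-0.05],0],[0,[0,0,-0.05],0],[0,[0,0,-0.05],0]]'; python3 - <<'E'
from bench import env
from m import *
c=env.camera('wrist');cv2.imwrite('pics/w12.png',c['image'][:,:,::-1])
s=env.sense();print(s['ee_pos'],s['ee_rot'])
E
```

```text
t: 44.08
ee_pos: [0.6976, 0.0078, 0.0886]
ee_rot: [-1.571, 0.001, -1.556]
ft_force: [-0.4, 0.0, 0.3]
opening: 0.501
t: 44.7
ee_pos: [0.6987, 0.0064, 0.0415]
ee_rot: [-1.569, 0.0, -1.557]
ft_force: [-0.1, -0.5, -0.3]
opening: 0.502
[0.69872749 0.00641698 0.041509  ] [-1.56870259e+00  1.41180032e-04 -1.55680779e+00]
```

View pics/w12.png

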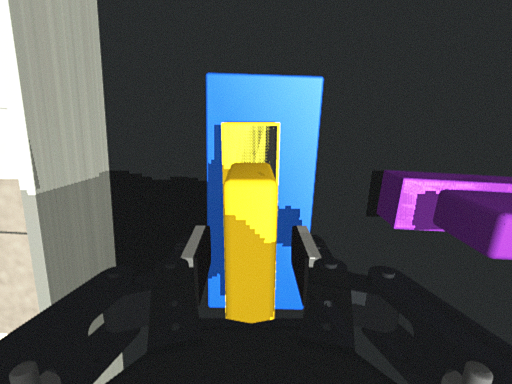

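```bash
python3 -m inch '[[0.3,[0,0,0],0],[0.5,[0,0,0],0],[1,[0,0,0],0],[1,[0,0,0],0],[1,[0,0,0],0]]'; python3 -m inch '[[1,[0,0,0.01],0],[1,[0,0,0.03],0],[1,[0,0,0.06],0],[1,[0,0,0.1],0],[1,[0,0,0.13],0]]';python3 - <<'E'
from bench import env
from m import *
c=env.camera('wrist');cv2.imwrite('pics/w13.png',c['image'][:,:,::-1])
s=env.sense();print(s['ee_pos'],s['ee_rot'])
E
```

```text
t: 45.38
ee_pos: [0.6985, 0.0065, 0.0411]
ee_rot: [-1.57, 0.0, -1.557]
ft_force: [-0.0, 0.0, 6.4]
opening: 0.25
t: 46.0
ee_pos: [0.6982, 0.0061, 0.1731]
ee_rot: [-1.569, -0.0, -1.557]
ft_force: [-0.3, 0.5, -3.4]
opening: 0.249
[0.70048516 0.00577792 0.17744982] [-1.56200060e+00  2.71587630e-04 -1.55710066e+00]
```

View pics/w13.png

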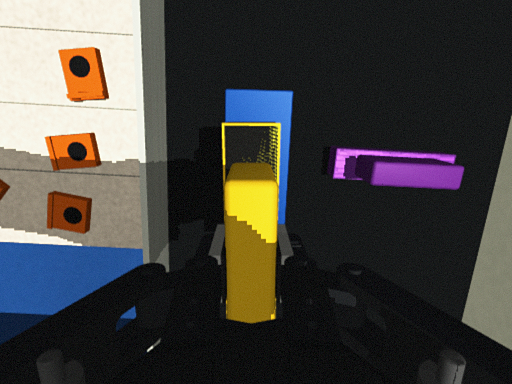

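```bash
python3 -m inch '[[1,[-0.03,0.01,0.03],0.17],[1,[-0.06,0.03,0.04],0.34],[1,[-0.09,0.06,0.04],0.51],[1,[-0.12,0.1,0.04],0.68],[1,[-0.14,0.13,0.04],0.85]]'; python3 -m inch '[[1,[-0.01,0.02,0],0.17],[1,[-0.018,0.0385,0],0.34],[1,[-0.018,0.0385,0],0.51],[1,[-0.018,0.0385,0],0.664],[1,[-0.018,0.0385,0],0.664]]'; python3 -m inch '[[1,[0,0,-0.02],0],[1,[0,0,-0.05],0],[1,[0,0,-0.08],0],[1,[0,0,-0.09],0],[1,[0,0,-0.09],0]]';python3 - <<'E'
from bench import env
from m import *
c=env.camera('wrist');cv2.imwrite('pics/w14.png',c['image'][:,:,::-1])
s=env.sense();print(s['ee_pos'],s['ee_rot'])
c=env.camera('scene');cv2.imwrite('pics/s14.png',c['image'][:,:,::-1])
E
```

```text
t: 46.68
ee_pos: [0.5559, 0.138, 0.2103]
ee_rot: [-1.571, 0.001, -0.7]
ft_force: [0.7, 0.3, -3.2]
opening: 0.252
t: 47.3
ee_pos: [0.5397, 0.1745, 0.2103]
ee_rot: [-1.571, 0.0, -0.045]
ft_force: [-0.5, 0.8, -3.7]
opening: 0.25
t: 47.92
ee_pos: [0.5399, 0.1748, 0.1202]
ee_rot: [-1.571, 0.001, -0.044]
ft_force: [-0.1, -0.4, -2.7]
opening: 0.252
[0.54053934 0.1750338  0.12101307] [-1.57042276e+00 -1.02070609e-03 -4.38733696e-02]
```

View pics/w14.png

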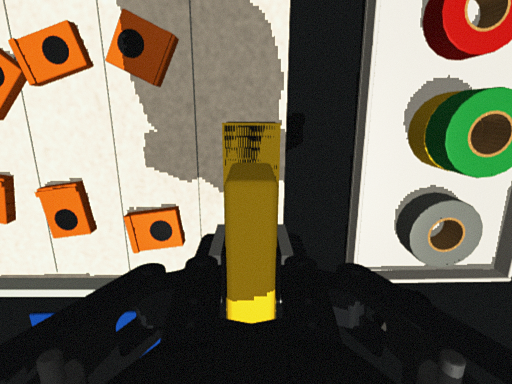

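View pics/s14.png

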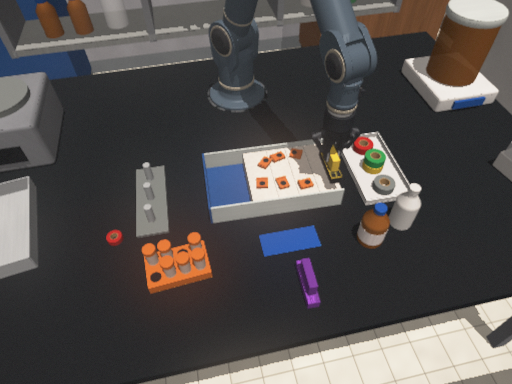

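```bash
python3 -m inch '[[1,[0,0,-0.015],0],[1,[0,0,-0.026],0],[1,[0,0,-0.029],0],[1,[0,0,-0.031],0],[1,[0,0,-0.031],0]]'; python3 -m inch '[[1,[0,0,-0.001],0],[1,[0,0,-0.002],0],[1,[0,0,-0.002],0],[1,[0,0,-0.003],0],[1,[0,0,-0.003],0]]'
```

```text
t: 48.65
ee_pos: [0.54, 0.175, 0.0893]
ee_rot: [-1.571, -0.0, -0.043]
ft_force: [-0.1, -0.7, -2.8]
opening: 0.251
t: 49.28
ee_pos: [0.5401, 0.1751, 0.087]
ee_rot: [-1.57, -0.0, -0.043]
ft_force: [-1.8, -0.5, 5.1]
opening: 0.248
```

```bash
python3 -m inch '[[1,[-0.0004,-0.010,0.0015],0],[1,[-0.0011,-0.026,0.0015],0],[1,[-0.0019,-0.044,0.0015],0],[1,[-0.0026,-0.062,0.0015],0],[1,[-0.0034,-0.08,0.0015],0]]';python3 -m inch '[[1,[-0.0007,-0.017,0],0],[1,[-0.0014,-0.034,0],0],[1,[-0.0021,-0.05,0],0],[1,[-0.0028,-0.066,0],0],[1,[-0.0034,-0.08,0],0]]';python3 - <<'E'
from bench import env
from m import *
c=env.camera('wrist');cv2.imwrite('pics/w15.png',c['image'][:,:,::-1])
E
```

```text
t: 49.9
ee_pos: [0.5364, 0.0933, 0.0878]
ee_rot: [-1.571, 0.0, -0.044]
ft_force: [-0.0, -0.5, -3.1]
opening: 0.25
t: 50.52
ee_pos: [0.5331, 0.0139, 0.0878]
ee_rot: [-1.571, 0.0, -0.043]
ft_force: [-0.2, 0.7, -3.0]
opening: 0.248
```

View pics/w15.png

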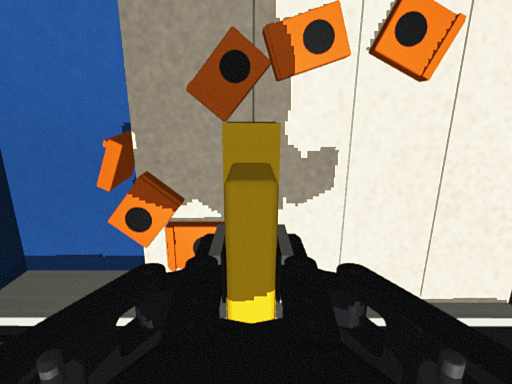

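```bash
python3 -m inch '[[1,[-0.0007,-0.016,0],0],[1,[-0.0014,-0.032,0],0],[1,[-0.0021,-0.048,0],0],[1,[-0.0028,-0.064,0],0],[1,[-0.0034,-0.08,0],0]]';python3 - <<'E'
from bench import env
from m import *
c=env.camera('wrist');cv2.imwrite('pics/w16.png',c['image'][:,:,::-1])
E
```

```text
t: 51.2
ee_pos: [0.5297, -0.0663, 0.0879]
ee_rot: [-1.571, -0.0, -0.043]
ft_force: [0.3, 0.7, -2.2]
opening: 0.249
```

View pics/w16.png

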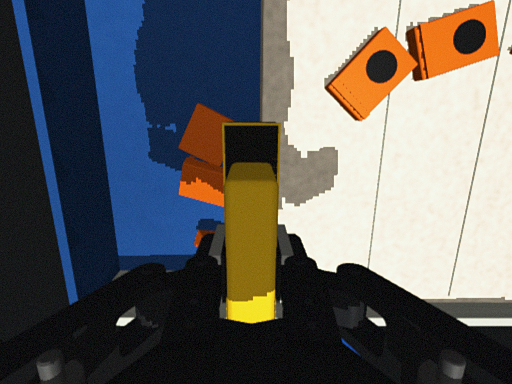

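```bash
python3 -m inch '[[1,[0,0,0.03],0],[1,[0,0.02,0.05],0],[1,[0,0.07,0.05],0],[1,[0,0.12,0.05],0],[1,[0,0.17,0.05],0]]'; python3 -m inch '[[1,[-0.02,0.04,0],0],[1,[-0.04,0.074,0],0],[1,[-0.07,0.074,0],0],[1,[-0.07,0.074,0],0],[1,[-0.07,0.074,-0.02],0]]';python3 -m inch '[[1,[0,0,-0.015],0],[1,[0,0,-0.025],0],[1,[0,0,-0.0295],0],[1,[0,0,-0.0295],0],[1,[0,0,-0.0295],0]]';python3 - <<'E'
from bench import env
from m import *
c=env.camera('wrist');cv2.imwrite('pics/w17.png',c['image'][:,:,::-1])
E
```

```text
t: 51.88
ee_pos: [0.5297, 0.1064, 0.138]
ee_rot: [-1.57, -0.0, -0.043]
ft_force: [0.6, -0.2, -3.2]
opening: 0.25
t: 52.5
ee_pos: [0.4617, 0.1795, 0.1192]
ee_rot: [-1.568, -0.005, -0.043]
ft_force: [0.5, 0.1, -3.8]
opening: 0.249
t: 53.12
ee_pos: [0.4602, 0.1791, 0.0887]
ee_rot: [-1.57, -0.001, -0.043]
ft_force: [0.5, -0.3, -2.6]
opening: 0.247
```

View pics/w17.png

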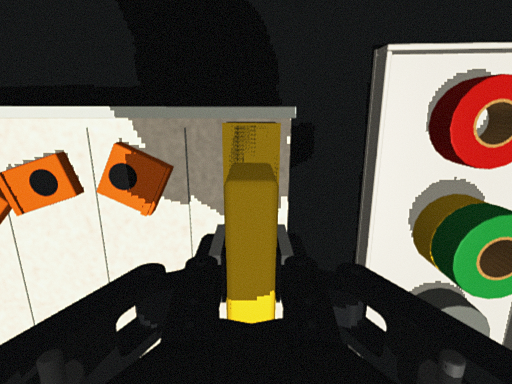

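```bash
python3 -m inch '[[1,[-0.0004,-0.010,-0.001],0],[1,[-0.0011,-0.026,-0.001],0],[1,[-0.0019,-0.044,-0.001],0],[1,[-0.0026,-0.062,-0.001],0],[1,[-0.0034,-0.08,-0.001],0]]';python3 -m inch '[[1,[-0.0007,-0.017,0],0],[1,[-0.0014,-0.034,0],0],[1,[-0.0021,-0.05,0],0],[1,[-0.0028,-0.066,0],0],[1,[-0.0034,-0.08,0],0]]';python3 -m inch '[[1,[-0.0007,-0.016,0],0],[1,[-0.0014,-0.032,0],0],[1,[-0.0021,-0.05,0],0],[1,[-0.0028,-0.067,0],0],[1,[-0.0034,-0.086,0],0]]';python3 - <<'E'
from bench import env
from m import *
c=env.camera('wrist');cv2.imwrite('pics/w18.png',c['image'][:,:,::-1])
E
```

```text
t: 53.8
ee_pos: [0.4563, 0.0974, 0.0874]
ee_rot: [-1.571, -0.0, -0.044]
ft_force: [0.5, 0.3, -2.6]
opening: 0.248
t: 54.42
ee_pos: [0.4529, 0.0179, 0.0873]
ee_rot: [-1.571, 0.0, -0.043]
ft_force: [0.2, 0.8, -2.7]
opening: 0.248
t: 55.05
ee_pos: [0.4495, -0.068, 0.0873]
ee_rot: [-1.571, -0.0, -0.042]
ft_force: [0.2, 0.4, -3.5]
opening: 0.253
```

View pics/w18.png

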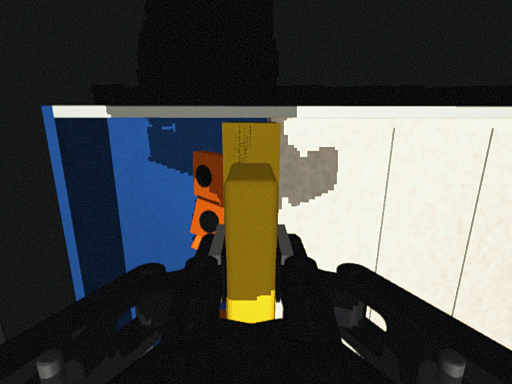

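```bash
python3 -m inch '[[1,[0,0,0.04],0],[1,[0.02,0,0.08],0],[1,[0.06,0,0.12],0],[1,[0.1,0,0.13],0],[1,[0.1,0,0.13],0]]';python3 - <<'E'
from bench import env
from m import *
c=env.camera('wrist');cv2.imwrite('pics/w19.png',c['image'][:,:,::-1])
c=env.camera('scene');cv2.imwrite('pics/s19.png',cv2.resize(c['image'][120:230,190:420,::-1],None,fx=3.4,fy=3.4))
E
```

```text
t: 55.72
ee_pos: [0.5525, -0.0668, 0.2182]
ee_rot: [-1.571, -0.004, -0.042]
ft_force: [-1.2, -0.1, -3.7]
opening: 0.247
```

View pics/w19.png

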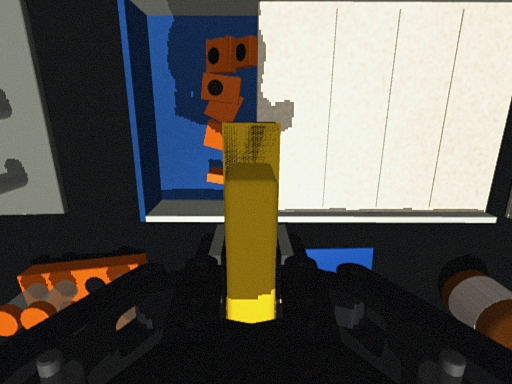

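View pics/s19.png

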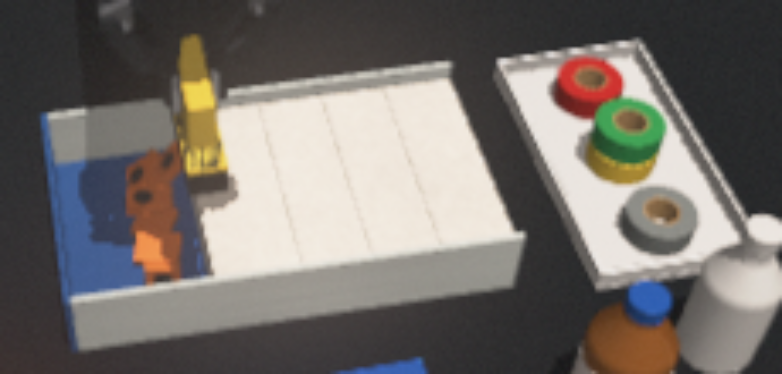

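```bash
python3 -m inch '[[1,[0.02,0.01,0],-0.17],[1,[0.04,0.02,0],-0.34],[1,[0.08,0.04,0],-0.51],[1,[0.11,0.06,0],-0.68],[1,[0.13,0.07,0],-0.85]]'; python3 -m inch '[[1,[0.01,0.005,0],-0.17],[1,[0.025,0.0115,0],-0.34],[1,[0.025,0.0115,0],-0.51],[1,[0.025,0.0115,0],-0.694],[1,[0.025,0.0115,-0.03],-0.694]]'; python3 -m inch '[[1,[0,0,-0.02],0],[1,[0,0,-0.03],0],[1,[0,0,-0.03],0],[1,[0,0,-0.03],0],[1,[0,0,-0.03],0]]';python3 - <<'E'
from bench import env
from m import *
c=env.camera('wrist');cv2.imwrite('pics/w20.png',c['image'][:,:,::-1]);np.savez('w20.npz',**c)
s=env.sense();print(s['ee_pos'],s['ee_rot'])
E
```

```text
t: 56.45
ee_pos: [0.679, 0.0047, 0.2159]
ee_rot: [-1.573, 0.002, -0.897]
ft_force: [0.4, -0.7, -3.1]
opening: 0.246
t: 57.08
ee_pos: [0.7047, 0.0139, 0.1885]
ee_rot: [-1.568, 0.0, -1.588]
ft_force: [0.4, 0.2, -2.7]
opening: 0.253
t: 57.7
ee_pos: [0.7051, 0.0143, 0.1584]
ee_rot: [-1.569, 0.0, -1.587]
ft_force: [-0.3, 0.5, -2.4]
opening: 0.248
[0.70497871 0.01435841 0.15823999] [-1.56930129e+00  1.77647780e-04 -1.58678523e+00]
```

View pics/w20.png

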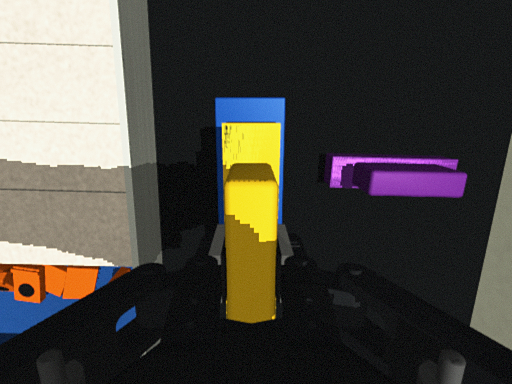

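```bash
python3 -m inch '[[1,[0,0,-0.03],0],[1,[0,0,-0.06],0],[1,[0,0,-0.085],0],[1,[0,0,-0.1],0],[1,[0,0,-0.11],0]]'; python3 -m inch '[[1,[0,0,0],0],[1,[0,0,0],0],[1,[0,0,0],0],[1,[0,0,0],0],[1,[0,0,0],0]]';python3 - <<'E'
from bench import env
from m import *
c=env.camera('wrist');cv2.imwrite('pics/w21.png',cv2.resize(c['image'][50:330,150:370,::-1],None,fx=2.1,fy=2.1));np.savez('w21.npz',**c)
s=env.sense();print(s['ee_pos'],s['ee_rot'])
h=cv2.cvtColor(c['image'],cv2.COLOR_RGB2HSV).astype(int);H,S,V=h[...,0],h[...,1],h[...,2]
b=(H>100)&(H<125)&(S>120)&(V>50);y=(H>16)&(H<38)&(S>100)&(V>60)
for v in range(100,215,10):
    bu=np.nonzero(b[v,170:340])[0]+170;yu=np.nonzero(y[v,170:340])[0]+170
    o=[v]
    if len(bu): o+=['pad']+onz(c,[(bu.min()-.5,v),(bu.max()+.5,v)],.004)[:,:2].round(4).ravel().tolist()
    if len(yu): o+=['foot']+onz(c,[(yu.min()-.5,v),(yu.max()+.5,v)],s['ee_pos'][2]-.037+.026)[:,:2].round(4).ravel().tolist()
    print(o)
for u in(225,250,275):
    bu=np.nonzero(b[60:300,u])[0]+60;yu=np.nonzero(y[60:300,u])[0]+60
    print(u,onz(c,(u,bu.min()-.5),.004)[0],onz(c,(u,yu.min()-.5),s['ee_pos'][2]-.011)[0] if len(yu) else'')
E
```

```text
t: 58.38
ee_pos: [0.7049, 0.0145, 0.0471]
ee_rot: [-1.57, -0.0, -1.587]
ft_force: [-0.4, -0.4, -2.5]
opening: 0.243
t: 59.0
ee_pos: [0.7046, 0.0145, 0.0476]
ee_rot: [-1.57, 0.0, -1.587]
ft_force: [-0.5, 0.6, -3.4]
opening: 0.25
[0.70459996 0.0145101  0.04749907] [-1.57050871e+00  8.22560733e-05 -1.58672081e+00]
[100, 'pad', 0.6706, 0.0871, 0.7403, 0.086]
[110, 'pad', 0.6702, 0.0812, 0.7399, 0.0801]
[120, 'pad', 0.6704, 0.0752, 0.7401, 0.0741]
[130, 'pad', 0.67, 0.0691, 0.7397, 0.068, 'foot', 0.6901, 0.0708, 0.7202, 0.0703]
[140, 'pad', 0.6702, 0.0629, 0.7399, 0.0618, 'foot', 0.6899, 0.0657, 0.7202, 0.0652]
[150, 'pad', 0.6698, 0.0566, 0.7395, 0.0555, 'foot', 0.6897, 0.0605, 0.7198, 0.06]
[160, 'pad', 0.67, 0.0501, 0.7397, 0.049, 'foot', 0.6895, 0.0552, 0.7198, 0.0547]
[170, 'pad', 0.6696, 0.0436, 0.7392, 0.0424, 'foot', 0.6898, 0.0497, 0.7199, 0.0493]
[180, 'pad', 0.6698, 0.0369, 0.7395, 0.0358, 'foot', 0.6896, 0.0442, 0.7199, 0.0437]
[190, 'pad', 0.67, 0.0301, 0.7397, 0.0289, 'foot', 0.6893, 0.0386, 0.7194, 0.0381]
[200, 'pad', 0.6696, 0.0231, 0.7392, 0.022, 'foot', 0.6896, 0.0329, 0.7195, 0.0324]
[210, 'pad', 0.6698, 0.016, 0.7395, 0.0149, 'foot', 0.6894, 0.0271, 0.7195, 0.0266]
225 [0.69009901 0.09343615 0.004     ] [0.69210507 0.07457156 0.03649907]
250 [0.70523115 0.09319695 0.004     ] [0.70497089 0.07486797 0.03649907]
275 [0.72036533 0.09295772 0.004     ] [0.71782203 0.07416275 0.03649907]
```

View pics/w21.png

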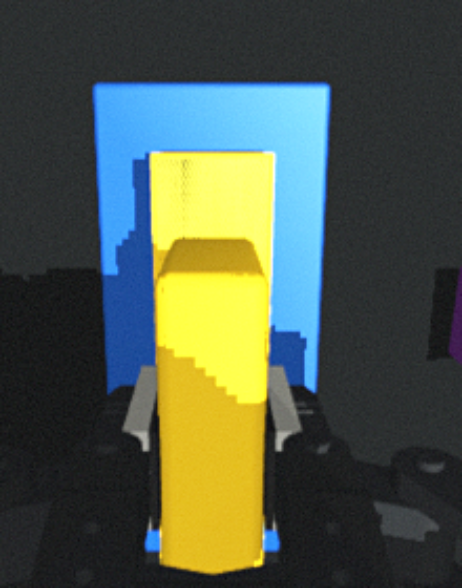

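```bash
python3 -m inch '[[1,[0,-0.001,-0.002],0],[1,[0,-0.001,-0.004],0],[1,[0,-0.001,-0.0055],0],[1,[0,-0.001,-0.0065],0],[1,[0,-0.001,-0.0065],0]]'
```

```text
t: 59.68
ee_pos: [0.7045, 0.0135, 0.0411]
ee_rot: [-1.571, 0.0, -1.587]
ft_force: [-1.1, -0.7, 0.2]
opening: 0.247
```

```bash
python3 -m inch '[[0.4,[0,0,0],0],[0.3,[0,0,0],0],[0.1,[0,0,0],0],[0,[0,0,0],0],[0,[0,0,0],0]]'; python3 -m inch '[[0,[0,0,0.02],0],[0,[0,0,0.05],0],[0,[0,0,0.09],0],[0,[0,0,0.13],0],[0,[0,0,0.17],0]]'; python3 -m inch '[[0,[0,-0.03,0],0],[0,[0,-0.055,0],0],[0,[0,-0.055,0],0],[0,[0,-0.055,0],0],[0,[0,-0.055,0],0]]'; python3 - <<'E'
from bench import env
from m import *
c=env.camera('wrist');cv2.imwrite('pics/w22.png',c['image'][:,:,::-1])
h=cv2.cvtColor(c['image'],cv2.COLOR_RGB2HSV).astype(int);H,S,V=h[...,0],h[...,1],h[...,2]
b=(H>100)&(H<125)&(S>120)&(V>60);y=(H>18)&(H<38)&(S>100)&(V>90)
b[:,:190]=0;b[:,330:]=0;m=comp(b|y,proj(c,[(.705,.0,.03)])[0])
print('pad',rect(c,m&b,.004));print('foot',rect(c,m&y,.026))
E
```

```text
t: 60.3
ee_pos: [0.7046, 0.0135, 0.0408]
ee_rot: [-1.571, 0.0, -1.587]
ft_force: [0.7, -0.5, 0.7]
opening: 0.5
t: 60.92
ee_pos: [0.7047, 0.0132, 0.2139]
ee_rot: [-1.569, 0.0, -1.587]
ft_force: [1.0, -0.2, 0.3]
opening: 0.501
t: 61.55
ee_pos: [0.7046, -0.0397, 0.2102]
ee_rot: [-1.572, 0.001, -1.585]
ft_force: [-0.5, -0.3, 0.8]
opening: 0.5
pad (array([704.5,  13.1]), array([159. ,  70.1]), 89.17)
foot (array([704.1,  12.9]), array([120.7,  30.5]), 89.03)
```

View pics/w22.png

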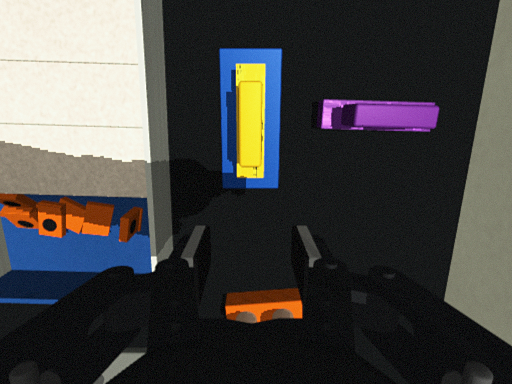

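```bash
python3 -m inch '[[0,[-0.03,-0.04,0.02],0],[0,[-0.07,-0.08,0.04],0],[0,[-0.11,-0.12,0.04],0],[0,[-0.15,-0.16,0.04],0],[0,[-0.19,-0.2,0.04],0]]'; python3 -m inch '[[0,[-0.03,-0.05,0],0],[0,[-0.06,-0.1,0],0],[0,[-0.08,-0.15,0],0],[0,[-0.08,-0.15,0],0],[0,[-0.08,-0.15,0],0]]'; python3 - <<'E'
from bench import env
from m import *
for n in('top','scene'):
    c=env.camera(n);np.savez(n+'F.npz',**c);cv2.imwrite(f'pics/{n}F.png',cv2.resize(c['image'][80:300,80:440,::-1],None,fx=2.2,fy=2.2))
    P=cloud(c);h=cv2.cvtColor(c['image'],cv2.COLOR_RGB2HSV).astype(int)
    m=(h[...,0]<18)&(h[...,1]>130)&(h[...,2]>60)&(P[...,0]>.36)&(P[...,0]<.61)&(P[...,1]>-.2)&(P[...,1]<.2)
    q=P[m];print(n,m.sum(),q.min(0).round(3),q.max(0).round(3),np.percentile(q[:,2],[50,95]))
E
```

```text
t: 62.22
ee_pos: [0.5136, -0.242, 0.251]
ee_rot: [-1.57, 0.0, -1.585]
ft_force: [0.5, -0.1, 0.6]
opening: 0.497
t: 62.85
ee_pos: [0.4353, -0.3905, 0.2505]
ee_rot: [-1.571, 0.001, -1.586]
ft_force: [-0.0, -0.1, -0.6]
opening: 0.505
top 576 [ 0.411 -0.119  0.001] [ 0.562 -0.055  1.303] [0.02471487 0.0467204 ]
scene 432 [ 0.413 -0.121  0.01 ] [ 0.566 -0.059  0.05 ] [0.02645605 0.04616661]
```

View pics/topF.png

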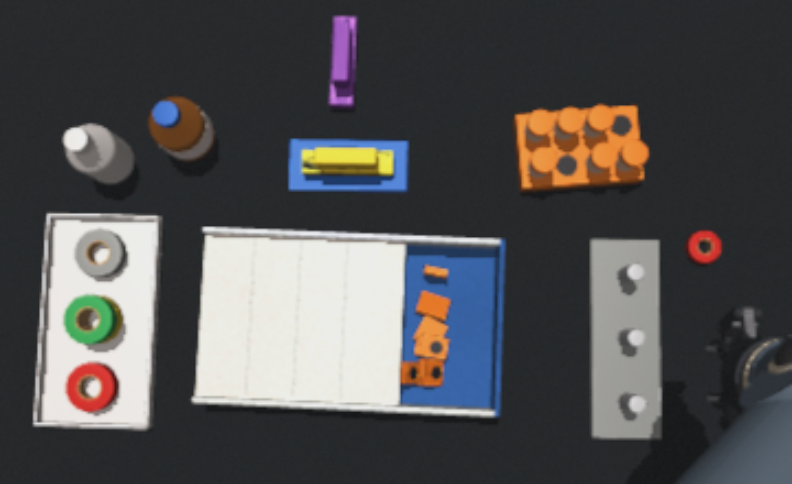

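View pics/sceneF.png

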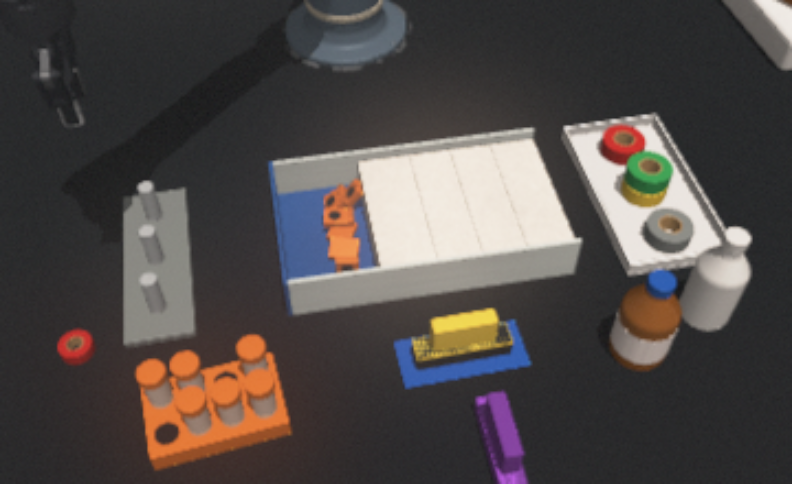

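```bash
python3 - <<'E'
from m import *
c=dict(np.load('topF.npz'));P=cloud(c)
cv2.imwrite('pics/tz.png',cv2.resize(c['image'][185:275,250:320,::-1],None,fx=6.5,fy=6.5,interpolation=cv2.INTER_NEAREST))
h=cv2.cvtColor(c['image'],cv2.COLOR_RGB2HSV).astype(int)
m=(h[...,0]<18)&(h[...,1]>130)&(h[...,2]>60)&(P[...,0]>.36)&(P[...,0]<.45)&(P[...,1]>-.2)&(P[...,1]<.0)
s=[-.043,.999]
v,u=np.nonzero(m)
for a in range(v.min(),v.max()+1,2):
    uu=u[v==a];print(a,[(int(k),round(float((P[a,k,1]+.0585)*.999-(P[a,k,0]-.4895)*-.043*1-0.07),3) and round(float((P[a,k,1]+.0585)+(P[a,k,0]-.4895)*.043),3),round(float(P[a,k,2]),3)) for k in uu[::3]])
E
```

```text
241 [(271, -0.024, 0.023), (274, -0.032, 0.024), (277, -0.041, 0.025), (280, -0.049, 0.027)]
243 [(271, -0.024, 0.035), (274, -0.032, 0.029), (277, -0.041, 0.024), (280, -0.05, 0.017)]
245 [(263, -0.001, 0.047), (266, -0.01, 0.039), (269, -0.018, 0.024), (272, -0.027, 0.04), (275, -0.036, 0.026), (278, -0.044, 0.02)]
247 [(262, 0.001, 0.042), (265, -0.007, 0.041), (268, -0.016, 0.028), (271, -0.024, 0.035), (274, -0.033, 0.032), (277, -0.042, 0.019)]
249 [(262, 0.001, 0.041), (265, -0.007, 0.041), (270, -0.022, 0.033), (273, -0.03, 0.03), (276, -0.039, 0.022)]
251 [(262, 0.001, 0.041), (265, -0.008, 0.039), (270, -0.022, 0.032), (273, -0.03, 0.03), (276, -0.039, 0.023), (280, -0.051, 0.02)]
253 [(262, 0.001, 0.044), (265, -0.008, 0.039), (268, -0.016, 0.035), (271, -0.025, 0.033), (274, -0.033, 0.028), (277, -0.042, 0.022), (280, -0.051, 0.015)]
```

View pics/tz.png

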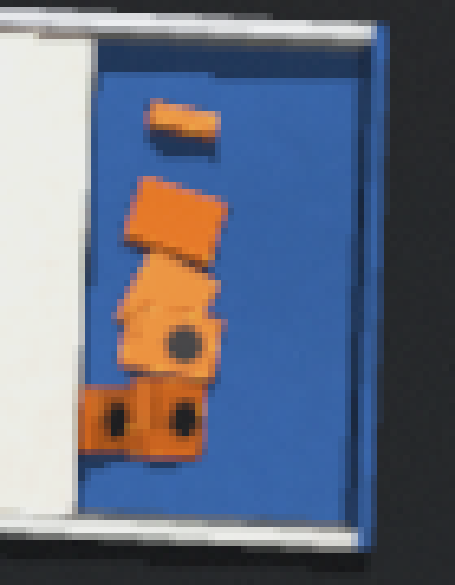

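```bash
python3 - <<'E'
from bench import env
print(env.sign_off())
E
```

```text
the job is handed in; nothing more can be done
None
```

I cleared the station in the order asked and handed it in at about 63 s of the 210 s allowed. I don't have a verdict, because signing off reports none.

- **Rolls:** Four rolls were on the posts: grey on top of yellow, plus red and green. All four lie flat in the white tray, with grey and red on its floor and green stacked on yellow.
- **Chips:** Two sweeps with the scraper moved all six orange chips into the blue trough. The fingers stayed at least about 25 mm above the chips. One chip had shifted on its own while I was handling the rolls, and the sweeps still caught it.
- **Scraper:** It stands on its foot on the pad. The wrist camera put it within about 0.5 mm of the pad's centre and 0.15° of its direction.
- **Last look:** The plate is clear and the posts are empty. The bottles, the tube rack, the purple look-alike and the small red roll look untouched.
- **Less certain:**
  - The chips lie bunched in the trough, and one leans against the plate's end wall. Its top is at about 44–47 mm, below the 50 mm plate top, and it was not moving.
  - The scene camera read positions about 5 mm off from the other two, so I worked from the top and wrist cameras.

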